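# Lay up an inlay panel and cover it with the pinned caul

## Robot

A 7-joint arm with a two-finger parallel gripper is mounted at the origin on the work surface. World frame = base frame: x ahead of the robot, y to its left, z up, the work surface at z = 0. Lengths are in mm, angles in degrees, forces in N, time in s.
With the tool pointing down it reaches from about 425 to 875 mm from the base axis. Payload 4.7 kg.
Tool frame: the origin (TCP) lies at the very end of the fingers, on their centre line; the grasp point (between the pads) lies 19 mm behind it; z points along the fingers, y is the line along which they close (so a half turn about z gives the same grasp; the last joint's range is limited). The gripper opens to 87 mm and grips with 3 to 60 N. Pads are 19 mm wide; open, the fingers measure 117 mm over their backs; the gripper's body (75 mm by 190 mm) begins 51 mm behind the grasp point.
Start: joints at [-65.082, 18.392, -4.016, 83.108, 1.295, 78.541, -3.26], TCP at [265.55, 593.306, 194.887] pointing down, gripper open.
Joint ranges: [-163.93, 163.93], [-17.29, 119.83], [-79.2, 71.16], [3.27, 140.29], [-89.18, 269.18], [5.43, 117.66], [-154.24, 154.24]. Speed limits (degrees/s): [147.25, 147.25, 180, 180, 180, 180, 180].

## Interface

Orientations are given as [roll, pitch, yaw] about the fixed x, y, z axes, in that order (R = Rz(yaw) Ry(pitch) Rx(roll)).
In Python, from workcell import robot gives the robot as it stands.
- The arm moves only by the tool arm_command, never from a script. Its argument "increments" is a list of rows, each a list of 7 numbers: the shift along the tool's x, y, z in cm, then the turn, a rotation vector about the tool's x, y, z in rad, then the opening, from -1 (shut) to 1 (fully open). A call has 1 to 12 rows; each row shifts and turns the commanded pose from where the row before left it, along the tool's axes as they then stand; what a row does not reach is not made up. A row lasts 1/10 s, in which the tool goes at most 50 mm and 8.59 degrees, less where a joint would pass 70% of its speed; a pose out of reach is approached as far as the arm can. A call is refused whole if a number of a shift passes 5 or a number of a turn 0.15, either way. A call with a gripper value outside its range is refused whole. The fingers move at their own pace and stop on an object; "squeeze" is the grip in N (left out, the last holds). Time passes only in rows, so rows that do not move let the fingers close. It gives the time, the measured TCP pose, the force, the opening and the grip force at its end, in the units of the state.
- robot.get_obs(): the state, without advancing time (a new reading comes with each control period).
- robot.grab_frame(name): name is "scene" or "top" or "wrist"; returns a dict with "color" (420x560x3 uint8, blue, green, red), "fx", "fy", "cx", "cy" (pixels), "R" (3x3) and "t" (3): a world point X has camera coordinates R X + t. Camera axes: x right, y down, z forward; pixel columns grow to the right and rows downward; lengths in mm; the calibration is good to about 2 mm. A picture is of the moment at which its call begins. There is no depth.
- robot.sign_off(): hands the job in; it is judged then, once.
The state is a dict: "time_s": time; "joint_positions": joint angles; "dq": joint speeds; "effort": joint torques, N m; "eef_pos": TCP position; "orientation": TCP orientation; "ft_force": force on the tool from outside, world axes, zero at the start; "wrist_torque": the same for the moment, N m; "finger_gap": finger opening in mm; "finger_force": force on a finger pad.
Only numpy, scipy, OpenCV 4.12 (cv2) and the standard library are available. Lean on these libraries where they do the work, as an engineer would, in place of code of your own. Each camera call takes 0.05 s, during which the arm holds its last target. There are 200 camera calls.

## Task

Lay up the wooden panel on the white board for the press: set the eight-sided tile on the middle cross, the long pointed tile lengthwise on the cross between it and the round rosette, and the square tile on the cross between it and the small diamond, each flat, centred on its cross and with its straight sides square to the panel. Then lower the ribbed caul over all three so that both dowel pins come through its holes and it lies fully down on the tiles. Set every piece down, never let it drop, and leave the hammer, the chisel and the tin where they lie.

Things in the scene. Friction and masses are not known exactly. Their poses are not given: they have to be found in the camera images.
- board: Fixed white board 372 x 120 x 12 mm with a dark wood panel 314 x 96 x 6 mm on it (panel face at z 18 mm). Origin: centre of the underside; x along, y across, z up. Pencil line along y = 0, crossed at x = -74, 0, +74 mm: the places for the tiles. Upright 12 mm steel dowel pins at x = -170 and +170, y = 0, tops at z 50, the last 10 mm tapering to 4 mm.
- rosette: Round tile 36 mm in diameter, 10 mm thick, already glued to the panel (fixed) at one end, on the middle line at x = -137 or +137 mm of the board; which end varies. Origin: centre of its underside, on the panel's face.
- diamond: Small square tile 30 mm a side, 10 mm thick, already glued to the panel (fixed) with its corners pointing along and across the panel (42 mm from corner to corner), on the middle line at the other end from the rosette. Origin: centre of its underside, on the panel's face.
- octagon: Loose eight-sided tile (regular octagon), 58 mm between facing flat sides, 10 mm thick, about 28 g: dark wood with a pale face and a dark star. It lies flat, face up, on the bench. Origin: centre of its underside. x and y axes: each at right angles to a pair of flat sides; z up.
- spindle: Loose long tile, a six-sided spindle 70 mm long and 36 mm wide, 10 mm thick, about 22 g, dark wood with a pale face: two straight parallel sides 34 mm long and a right-angled point at each end. It lies flat, face up, on the bench. Origin: centre of its underside. x: along its length, from point to point; y across the 36 mm width; z up.
- square: Loose square tile 44 mm a side, 10 mm thick, about 22 g, dark wood with a pale face and a dark star. It lies flat, face up, on the bench. Origin: centre of its underside. x and y axes: at right angles to its sides; z up.
- caul: Loose caul, 0.36 kg: plywood plate 368 x 96 x 12 mm, 15 mm through holes at x = -170 and +170, y = 0; on top a rib to hold it by, 240 mm along x, 30 wide, 30 high (top at z 42 mm). Lies on the bench, rib up. Origin: centre of the underside; x along, z up. Fits either way round. Seated, its underside is 28 mm above the board's origin, pins 10 mm out of the plate.
- hammer: Loose hammer lying on the bench, wooden handle and dark steel head, 230 mm long, 26 mm high. Origin: middle of its length, on the bench; x from the handle's end towards the head. To be left alone.
- chisel: Loose wide chisel with a blue handle lying on the bench, 235 mm long, 24 mm high. Origin: near the middle of its length, on the bench; x towards the blade. To be left alone.
- tin: Closed metal tin standing on the bench, 72 mm in diameter, 85 mm high. Origin: centre of its underside. To be left alone.

How it is judged (in metres and radians):
On the way:
1. the three tiles lie in their places on the panel, let go, while the caul is still off it (z of octagon in the frame of board between 0.015 and 0.021 m and angle between each of octagon, spindle, square's own z axis and vertical below 0.06 rad and linear speed of each of octagon, spindle, square below 0.02 m/s and horizontal distance between octagon and board below 0.01 m and (angle between the x axis of octagon and the x axis of board, either way round below 0.15 rad or angle between the x axis of octagon and the x axis of board, either way round between 0.635 and 0.935 rad or angle between the x axis of octagon and the x axis of board, either way round above 1.42 rad) and z of spindle in the frame of board between 0.015 and 0.021 m and y of spindle in the frame of board between -0.01 and 0.01 m and horizontal distance between spindle and rosette between 0.053 and 0.073 m and horizontal distance between each of spindle, square and board below 0.086 m and angle between the x axis of spindle and the x axis of board, either way round below 0.15 rad and z of square in the frame of board between 0.015 and 0.021 m and y of square in the frame of board between -0.01 and 0.01 m and horizontal distance between square and diamond between 0.053 and 0.073 m and (angle between the x axis of square and the x axis of board, either way round below 0.15 rad or angle between the x axis of square and the x axis of board, either way round above 1.42 rad) and contact force between the fingers and octagon below 0.05 N and contact force between the fingers and spindle below 0.05 N and contact force between the fingers and square below 0.05 N and horizontal distance between caul and board above 0.1 m), for 0.2 s.
At the end, for the whole second after the job is handed in: Tile centres within 10 mm of their crosses, the spindle on the rosette's side and the square on the diamond's, flat on the panel, sides within 8 degrees of square to it. Caul on both pins over them, fully down (within 3.5 mm), level, centred within 6 mm. All at rest (z of octagon in the frame of board between 0.015 and 0.021 m and angle between each of octagon, spindle, square's own z axis and vertical below 0.06 rad and linear speed of each of octagon, spindle, square, caul below 0.02 m/s and horizontal distance between octagon and board below 0.01 m and (angle between the x axis of octagon and the x axis of board, either way round below 0.15 rad or angle between the x axis of octagon and the x axis of board, either way round between 0.635 and 0.935 rad or angle between the x axis of octagon and the x axis of board, either way round above 1.42 rad) and z of spindle in the frame of board between 0.015 and 0.021 m and y of spindle in the frame of board between -0.01 and 0.01 m and horizontal distance between spindle and rosette between 0.053 and 0.073 m and horizontal distance between each of spindle, square and board below 0.086 m and angle between the x axis of spindle and the x axis of board, either way round below 0.15 rad and z of square in the frame of board between 0.015 and 0.021 m and y of square in the frame of board between -0.01 and 0.01 m and horizontal distance between square and diamond between 0.053 and 0.073 m and (angle between the x axis of square and the x axis of board, either way round below 0.15 rad or angle between the x axis of square and the x axis of board, either way round above 1.42 rad) and horizontal distance between caul and board below 0.006 m and angle between the x axis of caul and the x axis of board, either way round below 0.04 rad and angle between caul's own z axis and vertical below 0.03 rad and z of caul in the frame of board between 0.024 and 0.0315 m); the robot touches nothing.
It fails at once if the hammer, the chisel or the tin moved more than 20 mm from where it lay (distance of any of hammer, chisel, tin from where it was at the start of the episode above 0.02 m).
It fails at once if a tile or the caul was dropped or thrown (faster than 0.6 m/s with no finger on it) ((linear speed of octagon above 0.6 m/s and contact force between the fingers and octagon below 0.05 N) or (linear speed of spindle above 0.6 m/s and contact force between the fingers and spindle below 0.05 N) or (linear speed of square above 0.6 m/s and contact force between the fingers and square below 0.05 N) or (linear speed of caul above 0.6 m/s and contact force between the fingers and caul below 0.05 N)).
It also fails if it takes over 106 s, if anything falls off the work surface, if the arm or the gripper's body presses on something with over 40 N, if the wrist force passes 120 N, or if a joint passes its speed limit or range.

## Working session

There is one attempt and no reset: what is moved stays moved. The work goes in short steps, Python scripts to look and compute and a tool call to move; the robot and the scene stay as the last step left them, time stands still between calls to the robot, and variables do not carry over. Pictures are saved under pics/ and viewed, at most 14 in all, crops included, and the job is handed in when it is done.

Besides the shell and the picture viewer there is one more tool, called as name(argument=value, ...), one argument or row to a line, values as JSON. arm_command: Moves the arm, as the interface text tells. Its arguments: {"type":"object","properties":{"increments":{"type":"array"},"squeeze":{"type":"number"}},"required":["increments"]}

```bash
ls; mkdir -p pics
python3 - <<'E'
from workcell import robot
import cv2,numpy as np,pickle
o=robot.get_obs();print(o)
for n in("scene","top"):
    f=robot.grab_frame(n);cv2.imwrite(f"pics/{n}0.png",f["color"]);pickle.dump(f,open(f"{n}0.pkl","wb"));print(n,f["fx"],f["fy"],f["cx"],f["cy"],np.round(f["R"],3).tolist(),np.round(f["t"],1))
E
```

```text
pics
{'time_s': 0.0, 'joint_positions': array([-65.08300194,  18.43669888,  -4.01462848,  83.173946  ,
         1.29479674,  78.54284723,  -3.2603975 ]), 'dq': array([ 0.05487728, -0.02303046,  0.00908082,  0.04728482, -0.00911021,
        0.10255974,  0.0197693 ]), 'effort': array([ 1.72937202e-04, -4.91280484e+01, -4.03872505e-01, -3.12535572e+01,
       -6.39861356e-02,  4.36069805e-02,  1.75919013e-04]), 'eef_pos': array([265.3173853 , 592.71643064, 193.79659627]), 'orientation': array([-1.79891738e+02,  5.95127224e-03,  1.55891441e+02]), 'ft_force': array([-0.36906365, -0.45585377,  0.6639773 ]), 'wrist_torque': array([ 0.00902831, -0.04734835, -0.03518594]), 'finger_force': 0.0, 'finger_gap': 86.79590541422569}
scene 454.0469983441813 454.0469983441813 275.22047156501174 211.76358605066196 [[-0.742, 0.671, -0.006], [0.54, 0.591, -0.599], [-0.398, -0.448, -0.801]] [ 449.4 -287.8 1321.8]
top 488.72401595204843 488.72401595204843 285.12785375959476 212.92500401156155 [[0.005, -1.0, 0.01], [-0.98, -0.006, -0.198], [0.198, -0.009, -0.98]] [  -3.8  573.3 1148.5]
```

View pics/top0.png

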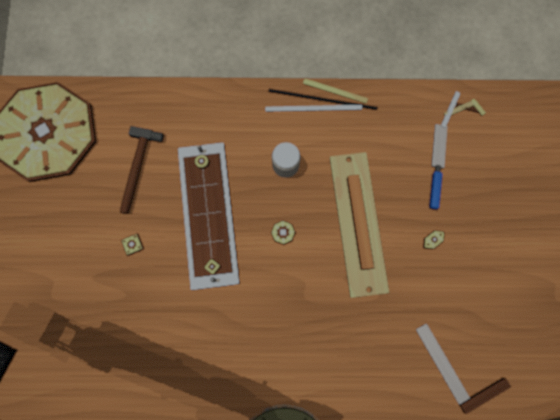

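View pics/scene0.png

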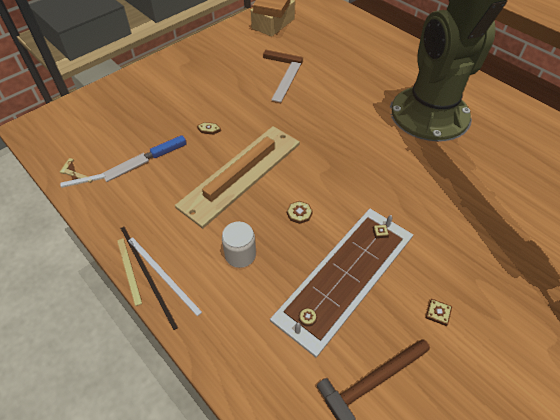

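The top view shows the board at about (208,215), with the rosette at its far end (201,161) and the diamond at its near end (212,267). The loose pieces are the square (132,244), octagon (283,232), spindle (434,240) and caul (359,224). The keep-off items are the hammer (140,165), tin (286,160) and chisel (438,170). The scene view agrees: octagon (300,212), square (439,312), spindle (208,128).

```bash
cat > h.py <<'E'
import cv2,numpy as np,pickle
def proj(f,X): 
    c=f["R"]@np.asarray(X,float)+f["t"]; return np.array([f["fx"]*c[0]/c[2]+f["cx"],f["fy"]*c[1]/c[2]+f["cy"]])
def ray(f,p):
    d=f["R"].T@np.array([(p[0]-f["cx"])/f["fx"],(p[1]-f["cy"])/f["fy"],1.]); return -f["R"].T@f["t"],d
def onplane(f,p,z):
    c,d=ray(f,p); return c+d*(z-c[2])/d[2]
def tri(obs):
    A=np.zeros((3,3));b=np.zeros(3);R=[]
    for f,p in obs:
        c,d=ray(f,p);d=d/np.linalg.norm(d);P=np.eye(3)-np.outer(d,d);A+=P;b+=P@c
    X=np.linalg.solve(A,b);return X,max(np.linalg.norm(proj(f,X)-p) for f,p in obs)
def pale(img):
    h=cv2.cvtColor(img,cv2.COLOR_BGR2HSV); return cv2.inRange(h,(18,50,100),(36,190,255))
def white(img):
    h=cv2.cvtColor(img,cv2.COLOR_BGR2HSV); return cv2.inRange(h,(0,0,120),(180,45,255))
def conts(m,amin,close=5):
    m=cv2.morphologyEx(m,cv2.MORPH_CLOSE,np.ones((close,close),np.uint8))
    return [c for c in cv2.findContours(m,cv2.RETR_EXTERNAL,cv2.CHAIN_APPROX_NONE)[0] if cv2.contourArea(c)>amin]
def cen(c):
    M=cv2.moments(c);return np.array([M["m10"],M["m01"]])/M["m00"]
E
python3 - <<'E'
from h import *
F={n:pickle.load(open(n+"0.pkl","rb")) for n in("top","scene")}
for n,f in F.items():
    for nm,m in(("pale",pale(f["color"])),("white",white(f["color"]))):
        for c in conts(m,40):
            p=cen(c);r=cv2.minAreaRect(c);print(n,nm,np.round(p,1),int(cv2.contourArea(c)),np.round(r[1],1),round(r[2],1),np.round(onplane(f,p,10)[:2]))
E
```

```text
top pale [211.3 266.1] 125 [11.8 12.4] 36.9 [446. 183.]
top pale [131.  243.9] 241 [16.3 17. ] 69.4 [501. 388.]
top pale [434. 239.] 237 [14.1 22.6] 45.0 [ 517. -380.]
top pale [282.6 231.9] 382 [21.9 22.4] 63.4 [534.   5.]
top pale [200.9 160.5] 112 [11. 12.] 90.0 [721. 220.]
top pale [358.5 225. ] 5303 [143.6  39.5] 81.6 [ 553. -189.]
top pale [470.2 106.7] 177 [33.  15.8] 2.0 [ 878. -499.]
top pale [ 43.2 130.5] 6498 [88.7 92.3] 83.2 [801. 639.]
top pale [332.6  89.3] 390 [95.  12.9] 16.3 [ 925. -128.]
top white [442.4 363.5] 951 [85.7 12.2] 59.9 [ 213. -384.]
top white [207.3 216.4] 6603 [143.3  48.8] 84.0 [572. 198.]
top white [285.3 154.9] 515 [25.5 26.2] 45.0 [738.  -1.]
top white [ 41.7 129.6] 95 [ 9.9 11.3] 59.0 [803. 643.]
top white [ 30.6 139.5] 114 [35.7 10. ] 59.4 [775. 669.]
top white [313.2 107.7] 381 [ 5. 96.] 88.9 [872. -75.]
top white [ 35.3 113.5] 46 [11.6 11.1] 56.3 [848. 665.]
top white [442.1 135.4] 595 [16.9 75.9] 12.6 [ 796. -418.]
top white [286.1  38.3] 41786 [556.  78.] -0.0 [1075.   -2.]
scene pale [307.4 315.8] 181 [15. 15.] 90.0 [709. 213.]
scene pale [4
[... 605 characters left out ...]
0 [  6.8 143.7] 66.4 [ 313. -790.]
scene pale [289.   13.4] 149 [ 9.3 31.1] 20.0 [ -55. -657.]
scene pale [132.2  35.8] 2945 [ 51.9 190.3] 64.2 [ 435. -917.]
scene white [165.2 276.8] 524 [102.6   6.2] 47.2 [875. -61.]
scene white [239. 241.] 949 [44.  31.9] 55.0 [696. -25.]
scene white [340.8 281.1] 8335 [ 60.1 157.3] 38.7 [599. 204.]
scene white [111.6 170.7] 525 [13.9 90.7] 70.3 [ 803. -417.]
scene white [ 68.8 324.9] 29122 [272. 208.] 90.0 [1083. -101.]
scene white [ 19.9 100.7] 132 [28. 47.] 75.1 [ 862. -849.]
scene white [285.9  81.5] 349 [ 9.2 45. ] 28.3 [ 218. -380.]
scene white [97.  71.8] 486 [13.3 45. ] 65.2 [ 623. -819.]
scene white [13.7 65. ] 92 [21.8 29.2] 66.8 [  803. -1032.]
```

```bash
cat >> h.py <<'E'
from workcell import robot
from scipy.spatial.transform import Rotation as Rn
def pose():
    o=robot.get_obs();return o["eef_pos"],Rn.from_euler("xyz",o["orientation"],degrees=True)
def go(x,y,z,yaw=None):
    "print the shift (cm, tool axes now) and the turn about tool z etc. (rad), mod half turn"
    p,R=pose();d=R.inv().apply(np.array([x,y,z])-p)/10
    y0=R.as_euler("xyz",degrees=True)[2]
    if yaw is None: yaw=y0
    yaw=y0+(yaw-y0+90)%180-90
    t=(R.inv()*Rn.from_euler("xyz",[180,0,yaw],degrees=True)).as_rotvec()
    print("shift cm",np.round(d,2),"turn rad",np.round(t,3),"pose",np.round(p,1),"yaw",round(y0,2),"->",round(yaw,2),"t",round(robot.get_obs()["time_s"],2))
E
python3 - <<'E'
from h import *
f=robot.grab_frame("wrist");p,R=pose()
c=-f["R"].T@f["t"];print(f["fx"],f["cx"],f["cy"],"cam in tool",R.inv().apply(c-p),"axes",np.round((f["R"]@R.as_matrix()),3).tolist())
go(560,195,320,155.9)
E
```

```text
371.94320016043 278.0458663558246 203.78952564505678 cam in tool [ 6.61375728e+01  3.75782148e-02 -1.90788175e+02] axes [[-0.001, 1.0, 0.001], [-0.969, -0.001, -0.246], [-0.246, -0.001, 0.969]]
shift cm [-43.14 -24.3  -12.56] turn rad [-0.001  0.    -0.   ] pose [265.4 592.9 194.1] yaw 155.89 -> 155.9 t 0.15
```

arm_command(
  increments=[
    [-2.5,-1.5,-0.5,0,0,0,1],
    [-4.3,-2.4,-0.5,0,0,0,1],
    [-4.3,-2.4,-0.5,0,0,0,1],
    [-4.3,-2.4,-0.5,0,0,0,1],
    [-4.3,-2.4,-0.5,0,0,0,1],
    [-4.3,-2.4,-0.5,0,0,0,1],
    [-4.3,-2.4,-0.5,0,0,0,1],
    [-4.3,-2.4,-0.5,0,0,0,1],
    [-4.3,-2.4,-0.5,0,0,0,1],
    [-4,-2,-0.5,0,0,0,1],
    [-2,-1,0,0,0,0,1],
    [0,0,0,0,0,0,1],
  ],
)

```text
time_s: 1.35
eef_pos: [562.7, 196.6, 244.7]
orientation: [-179.9, 0.1, 155.4]
ft_force: [0.8, -1.5, 0.7]
finger_gap: 87.1
finger_force: 0.0
```

arm_command(
  increments=[
    [0,0,0,0,0,0.08,1],
    [0,0,0,0,0,0.14,1],
    [0,0,0,0,0,0.14,1],
    [0,0,0,0,0,0.14,1],
    [0,0,0,0,0,0.14,1],
    [0,0,0,0,0,0.14,1],
    [0,0,0,0,0,0.14,1],
    [0,0,0,0,0,0.1,1],
    [0,0,0,0,0,0,1],
    [0,0,0,0,0,0,1],
    [0,0,0,0,0,0,1],
  ],
)

```text
time_s: 2.45
eef_pos: [560.0, 202.3, 244.7]
orientation: [-180.0, -0.0, 97.6]
ft_force: [-0.2, 0.9, -0.8]
finger_gap: 86.9
finger_force: 0.0
```

Run:
```python
from h import *
go(570,200,250,97)
f=robot.grab_frame("wrist");pickle.dump(f,open("w1.pkl","wb"));cv2.imwrite("pics/w1.png",f["color"])
```

```text
shift cm [-0.36  0.97 -0.53] turn rad [-0.   -0.    0.01] pose [560.  202.3 244.7] yaw 97.59 -> 97.0 t 2.45
```

View pics/w1.png

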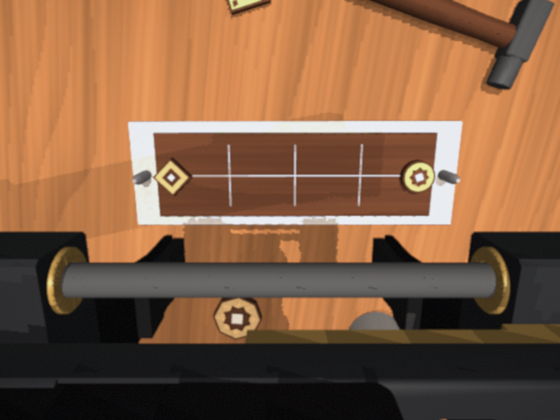

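The wrist view shows the board with its quad corners at about (129,122), (461,122), (452,224) and (138,225). The crosses are at (229,175), (295,176) and (360,176), and the pins at (142,177) and (447,177). The diamond is on the left, which is the robot's side, and the rosette is on the right.

arm_command(
  increments=[
    [2,0,0,0,0,0,1],
    [2.5,0,0,0,0,0,1],
    [1,0,0,0,0,0,1],
    [0,0,0,0,0,0,1],
    [0,0,0,0,0,0,1],
  ],
)

```text
time_s: 3.0
eef_pos: [553.5, 255.1, 244.8]
orientation: [180.0, 0.1, 97.4]
ft_force: [0.1, -0.1, 0.4]
finger_gap: 87.3
finger_force: 0.0
```

```bash
cat >> h.py <<'E'
def line(m):
    q=cv2.findNonZero(m)
    vx,vy,x,y=cv2.fitLine(q,cv2.DIST_HUBER,0,.01,.01).ravel();return np.cross([x,y,1],[x+vx,y+vy,1])
def crosses(f):
    "pixels of the three pencil crosses, left to right, by line fits"
    g=f["color"];h=cv2.cvtColor(g,cv2.COLOR_BGR2HSV)
    wm=cv2.inRange(h,(0,0,120),(180,60,255));c=max(conts(wm,2000),key=cv2.contourArea)
    box=np.zeros(g.shape[:2],np.uint8);cv2.drawContours(box,[cv2.convexHull(c)],-1,255,-1)
    box=cv2.erode(box,np.ones((27,27),np.uint8))
    t=cv2.morphologyEx(h[:,:,2],cv2.MORPH_TOPHAT,np.ones((7,7),np.uint8))
    m=cv2.bitwise_and(cv2.inRange(t,30,255),box)
    H=cv2.morphologyEx(m,cv2.MORPH_OPEN,np.ones((1,25),np.uint8));V=cv2.morphologyEx(m,cv2.MORPH_OPEN,np.ones((19,1),np.uint8))
    lh=line(H);n,l,s,_=cv2.connectedComponentsWithStats(cv2.dilate(V,np.ones((1,3),np.uint8)))
    r=[]
    for i in sorted(range(1,n),key=lambda i:s[i,0]):
        if s[i,3]<25: continue
        q=np.cross(lh,line(cv2.bitwise_and(V,(l==i).astype(np.uint8)*255)));r.append(q[:2]/q[2])
    return np.array(r)
E
python3 - <<'E'
from h import *
f2=robot.grab_frame("wrist");pickle.dump(f2,open("w2.pkl","wb"));cv2.imwrite("pics/w2.png",f2["color"])
f1=pickle.load(open("w1.pkl","rb"))
a,b=crosses(f1),crosses(f2);print(a.round(1).tolist(),b.round(1).tolist())
for f,A in((f1,a),(f2,b)): print([np.round(onplane(f,p,18)[:2],1).tolist() for p in A])
if len(a)==len(b):
    for p,q in zip(a,b): print(tri([(f1,p),(f2,q)]))
for f in(f1,f2):
  for c in conts(pale(f["color"]),150):
    p=cen(c);print("pale",p.round(1),cv2.contourArea(c),np.round(onplane(f,p,10),1),np.round(cv2.minAreaRect(c)[1:],1) if 0 else cv2.minAreaRect(c))
go(500,388,250)
E
```

```text
[[229.1, 175.6], [295.0, 175.4], [359.8, 175.2]] [[230.4, 221.3], [293.7, 220.6], [356.9, 219.9]]
[[506.0, 188.5], [580.2, 198.6], [653.2, 208.5]]
[[506.3, 187.4], [579.8, 197.8], [653.2, 208.1]]
(array([507.00765173, 190.09763495,  26.44804343]), np.float64(0.06268176995436475))
(array([579.5633205 , 199.59347623,  24.11201911]), np.float64(0.23284012983478064))
(array([652.31420881, 209.04477824,  21.46985213]), np.float64(0.001291659322749849))
pale [461.8 334.3] 176.5 [824.8  19.4  10. ] ((457.2115478515625, 332.4422912597656), (48.04844665527344, 8.23687744140625), 11.309932708740234)
pale [310.1 334.9] 254.0 [630.   -7.4  10. ] ((302.5, 336.5), (11.0, 47.0), 90.0)
pale [387.1 334. ] 338.5 [728.7   7.   10. ] ((382.0365295410156, 331.2386169433594), (57.01325225830078, 11.896363258361816), 13.671306610107422)
pale [532.4 330.5] 374.0 [913.7  36.8  10. ] ((532.6127319335938, 329.2834167480469), (55.852962493896484, 11.55417251586914), 10.784297943115234)
pale [502.5 282.5] 359.0 [856.6  97.4  10. ] ((500.4859313964844, 280.82012939453125), (64.227783203125, 17.00725555419922), 88
[... 1169 characters left out ...]
007812)
pale [ 53.6 282.4] 418.0 [294.3  77.   10. ] ((55.98175048828125, 280.8248291015625), (18.006805419921875, 64.25335693359375), 1.818303108215332)
pale [414. 222.] 600.0 [723.4 212.2  10. ] ((413.9999084472656, 221.9999542236328), (26.625612258911133, 29.399110794067383), 56.3099365234375)
pale [171.5 222.1] 274.5 [435.7 174.7  10. ] ((173.657470703125, 222.9917449951172), (23.8597412109375, 22.596141815185547), 41.987213134765625)
pale [243.9  38.8] 1514.0 [500.2 388.1  10. ] ((244.12384033203125, 38.960601806640625), (41.58221435546875, 39.156585693359375), 72.34988403320312)
shift cm [13.92 -3.61 -0.53] turn rad [0.    0.001 0.   ] pose [553.7 254.6 244.9] yaw 97.36 -> 97.36 t 3.05
```

View pics/w2.png

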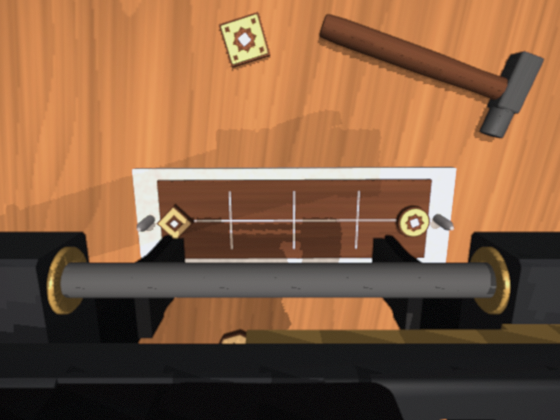

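The second wrist view agrees. The square at (244,39) is fully visible and the hammer handle is to its right. The crosses repeat to within 1 mm between views.

```bash
cat >> h.py <<'E'
def wrect(f,c,z):
    w=np.array([onplane(f,p[0],z)[:2] for p in c],np.float32);r=cv2.minAreaRect(w);return np.round(r[0],1),np.round(r[1],1),round(r[2],1),np.round(cen((w*100).astype(np.int32))/100,1)
E
python3 - <<'E'
from h import *
F={n:pickle.load(open(n+"0.pkl","rb")) for n in("top","scene")}
f2=pickle.load(open("w2.pkl","rb"))
for a,b in(((131,243.9),(439,310.8)),((434,239),(208.1,126.8)),((282.6,231.9),(299.2,210.8)),((200.9,160.5),(307.4,315.8))):
    print(tri([(F["top"],a),(F["scene"],b)]))
for c in conts(pale(f2["color"]),1000): print(wrect(f2,c,10))
go(500,388,100,128)
E
```

```text
(array([500.13342171, 387.89034667,  10.97079068]), np.float64(0.25280172679500573))
(array([ 517.32563123, -380.24179449,    9.94617853]), np.float64(0.17436237298140017))
(array([533.27797679,   5.50806374,   9.6795398 ]), np.float64(0.2063354195980238))
(array([715.37268649, 217.33736385,  28.21516174]), np.float64(0.2522866926522579))
(array([500.3, 387.6]), array([40.9, 41. ]), 23.9, array([500.2, 387.7]))
shift cm [13.93 -3.62 14.47] turn rad [-0.     0.001 -0.535] pose [553.7 254.6 244.9] yaw 97.36 -> 128.0 t 3.05
```

arm_command(
  increments=[
    [2,-0.5,1,0,0,0,1],
    [4,-1,2,0,0,0,1],
    [4,-1,2.5,0,0,0,1],
    [3,-0.8,2,0,0,0,1],
    [0.9,-0.3,0.5,0,0,-0.06,1],
    [0,0,0,0,0,-0.14,1],
    [0,0,0,0,0,-0.14,1],
    [0,0,0,0,0,-0.14,1],
    [0,0,0,0,0,-0.14,1],
    [0,0,0,0,0,-0.14,1],
    [0,0,0,0,0,-0.14,1],
    [0,0,0,0,0,-0.14,1],
  ],
)

```text
time_s: 4.25
eef_pos: [500.6, 387.6, 165.1]
orientation: [-180.0, 0.1, 157.2]
ft_force: [0.4, -0.2, 0.3]
finger_gap: 87.2
finger_force: 0.0
```

arm_command(
  increments=[
    [0,0,0,0,0,-0.14,1],
    [0,0,0,0,0,-0.14,1],
    [0,0,0,0,0,-0.14,1],
    [0,0,0,0,0,-0.14,1],
    [0,0,0,0,0,-0.14,1],
    [0,0,0,0,0,-0.12,1],
    [0,0,0,0,0,0,1],
    [0,0,0,0,0,0,1],
  ],
)

```text
time_s: 5.05
eef_pos: [500.3, 388.3, 165.0]
orientation: [-180.0, 0.0, -156.2]
ft_force: [0.3, -0.8, 0.9]
finger_gap: 86.8
finger_force: 0.0
```

Run:
```python
from h import *
f=robot.grab_frame("wrist");cv2.imwrite("pics/w3.png",f["color"])
for c in conts(pale(f["color"]),600): print(cen(c),wrect(f,c,10))
go(500.2,387.7,2,203.9)
```

```text
shift cm [ 0.02 -0.08 16.3 ] turn rad [-0.     0.    -0.002] pose [500.  388.6 165. ] yaw -156.2 -> -156.1 t 5.1
```

arm_command(
  increments=[
    [0,-0.08,2,0,0,0,1],
    [0,0,4,0,0,0,1],
    [0,0,4,0,0,0,1],
    [0,0,3,0,0,0,1],
    [0,0,1.5,0,0,0,1],
    [0,0,0.8,0,0,0,1],
    [0,0,0.5,0,0,0,1],
    [0,0,0.4,0,0,0,1],
    [0,0,0,0,0,0,1],
  ],
)

```text
time_s: 6.0
eef_pos: [500.4, 389.2, 3.7]
orientation: [180.0, 0.1, -156.0]
ft_force: [-0.4, 0.4, -0.0]
finger_gap: 86.8
finger_force: 0.0
```

arm_command(
  increments=[
    [0,0,0,0,0,0,0.3],
    [0,0,0,0,0,0,0.1],
    [0,0,0,0,0,0,-0.2],
    [0,0,0,0,0,0,-0.2],
    [0,0,0,0,0,0,-0.2],
    [0,0,0,0,0,0,-0.2],
  ],
  squeeze=12,
)

```text
time_s: 6.6
eef_pos: [499.8, 388.7, 2.9]
orientation: [180.0, 0.0, -156.0]
ft_force: [0.4, 0.2, -0.6]
finger_gap: 46.8
finger_force: 0.0
```

arm_command(
  increments=[
    [0,0,0,0,0,0,-0.2],
    [0,0,0,0,0,0,-0.3],
    [0,0,0,0,0,0,-0.3],
    [0,0,0,0,0,0,-0.3],
  ],
  squeeze=15,
)

```text
time_s: 7.0
eef_pos: [499.8, 388.7, 2.9]
orientation: [-180.0, 0.0, -156.0]
ft_force: [-0.1, -0.3, -0.1]
finger_gap: 31.1
finger_force: 0.0
```

arm_command(
  increments=[
    [0,0,-0.5,0,0,0,-0.3],
    [0,0,-1.5,0,0,0,-0.3],
    [0,0,-2,0,0,0,-0.3],
    [0,0,-2,0,0,0,-0.3],
    [0,0,-1,0,0,0,-0.3],
    [0,0,0,0,0,0,-0.3],
  ],
)

```text
time_s: 7.6
eef_pos: [501.2, 389.8, 75.7]
orientation: [179.9, 0.3, -156.0]
ft_force: [-0.2, 0.0, 0.9]
finger_gap: 30.4
finger_force: 0.0
```

Run:
```python
from h import *
f=robot.grab_frame("wrist");cv2.imwrite("pics/w3.png",f["color"])
go(506.1,188,70,187.86)
```

```text
shift cm [  7.66 -18.61   0.38] turn rad [0.001 0.002 0.282] pose [500.3 389.1  74. ] yaw -155.98 -> -172.14 t 7.65
```

View pics/w3.png

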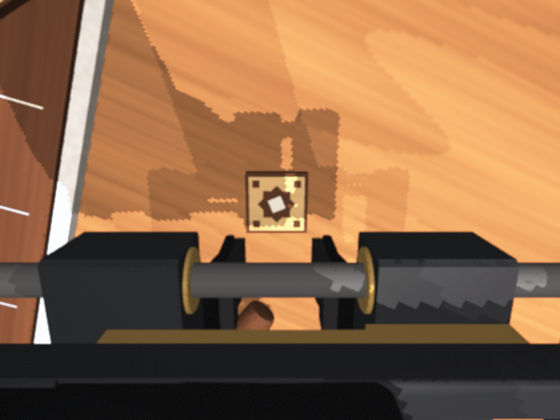

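The grasp missed. The square sits at pixel (276,202), undisturbed in appearance, and the closed fingers are empty. I'll measure where it really lies.

Run:
```python
from h import *
f=robot.grab_frame("wrist")
for c in conts(pale(f["color"]),300): print(cen(c),wrect(f,c,10))
p,R=pose();print(p,"TCP px",proj(f,p),"proj tool axis base",proj(f,p+[0,0,60]), "TCP at z10",proj(f,[p[0],p[1],10]))
print(R.inv().apply(-f["R"].T@f["t"]-p))
F=robot.grab_frame("top");G=robot.grab_frame("scene");print([ (cen(c),) for c in conts(pale(F["color"]),100)][:3],[cen(c) for c in conts(pale(G["color"]),100)][:3])
print(proj(F,p),proj(G,p))
```

```text
[330.59680088 335.14576822] (array([583.3, 454.4]), array([ 15. , 332.7]), 24.0, array([578.9, 467.8]))
[367.97021887 280.06063868] (array([526.8, 472.6]), array([53.3, 11.1]), 29.5, array([526.2, 473.6]))
[186.52508693 281.55538997] (array([581.1, 349.9]), array([53.2,  7.1]), 19.7, array([582.3, 350.1]))
[284.44404903 227.00948992] (array([513.7, 393.7]), array([10.5, 38.9]), 24.0, array([513. , 399.1]))
[499.65324401 388.60617288  72.82055763] TCP px [278.7222488  233.77641701] proj tool axis base [279.02679984 284.12566041] TCP at z10 [278.54754758 204.89431602]
[  65.84066142   -0.34835347 -192.03346955]
[(array([433.93115201, 239.11997273]),), (array([282.64805195, 231.96363636]),), (array([ 34.44117647, 201.68300654]),)] [array([307.43093923, 315.7679558 ]), array([439.25333333, 310.93166667]), array([129.29382432, 272.52896049])]
[122.79365206 240.68329419] [448.09602745 297.46086303]
```

arm_command(
  increments=[
    [0,0,0,0,0,0,1],
    [0,0,0,0,0,0,1],
    [0,0,0,0,0,0,1],
    [0,0,0,0,0,0,1],
    [0,0,0,0,0,0,1],
    [0,0,0,0,0,0,0.5],
    [0,0,2,0,0,0,0.4],
    [0,0,2,0,0,0,0.4],
    [0,0,1.5,0,0,0,0.4],
    [0,0,1,0,0,0,0.4],
    [0,0,0.5,0,0,0,0.4],
    [0,0,0,0,0,0,0.4],
  ],
)

```text
time_s: 9.0
eef_pos: [499.6, 388.5, 2.4]
orientation: [-180.0, -0.0, -156.0]
ft_force: [-0.4, -0.5, 0.6]
finger_gap: 61.0
finger_force: 0.0
```

Run:
```python
from h import *
p,R=pose();print(p,robot.get_obs()["finger_gap"])
W=robot.grab_frame("wrist");G=robot.grab_frame("scene")
print(proj(W,p),proj(G,p))
a=W["color"][120:340,130:430];b=cv2.resize(G["color"][250:340,380:500],None,fx=4,fy=4,interpolation=cv2.INTER_CUBIC)
a=cv2.resize(a,None,fx=1.09,fy=1.09)
h=360;im=np.zeros((h,800,3),np.uint8);im[:a.shape[0],:a.shape[1]]=a[:h];im[:360,330:]=b[:,:470];cv2.imwrite("pics/c4.png",im)
go(500.2,387.7,0,203.9)
```

```text
[499.5926096  388.54062327   2.35413497] 61.03627042080279
[279.12451323 235.96509739] [438.00179184 312.55488   ]
shift cm [ 0.07 -0.13  0.36] turn rad [0.    0.001 0.002] pose [500.3 389.1   3.6] yaw -155.98 -> -156.1 t 9.1
```

View pics/c4.png

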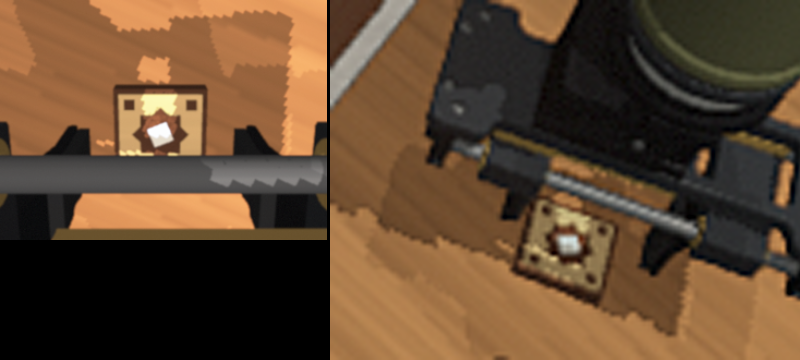

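The crop shows the square between the open fingertips, but they appear to stand a bit above the bench. I'll go slightly lower and close in stages to see where contact starts.

arm_command(
  increments=[
    [0,0,0.15,0,0,0,0.2],
    [0,0,0,0,0,0,0.05],
    [0,0,0,0,0,0,0.05],
    [0,0,0,0,0,0,0.05],
  ],
)

```text
time_s: 9.5
eef_pos: [499.9, 388.8, 1.7]
orientation: [180.0, 0.0, -156.0]
ft_force: [-0.6, 0.5, -0.2]
finger_gap: 46.4
finger_force: 0.0
```

arm_command(
  increments=[
    [0,0,0,0,0,0,-0.05],
    [0,0,0,0,0,0,-0.05],
    [0,0,0,0,0,0,-0.05],
  ],
)

```text
time_s: 9.8
eef_pos: [499.8, 388.7, 1.4]
orientation: [-180.0, 0.0, -156.0]
ft_force: [0.6, 0.9, -1.0]
finger_gap: 41.9
finger_force: 0.0
```

Run:
```python
from h import *
p,R=pose();print(p,robot.get_obs()["finger_gap"])
W=robot.grab_frame("wrist");G=robot.grab_frame("scene")
a=W["color"][180:300,190:370]
a=cv2.resize(a,None,fx=2.2,fy=2.2);b=cv2.resize(G["color"][285:335,405:480],None,fx=5,fy=5,interpolation=cv2.INTER_CUBIC)
im=np.zeros((270,800,3),np.uint8);im[:a.shape[0],:a.shape[1]]=a[:270];im[:250,400:775]=b;cv2.imwrite("pics/c5.png",im)
```

```text
[499.80962138 388.69949476   1.37883796] 41.876615157167905
```

View pics/c5.png

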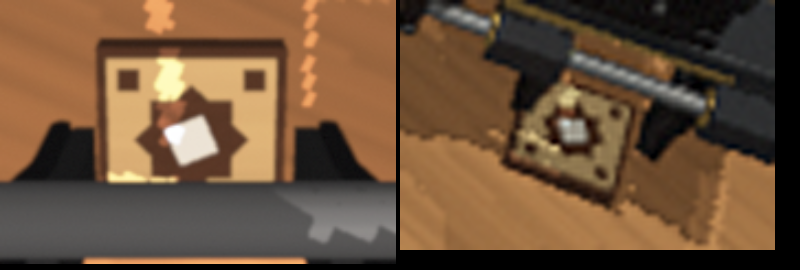

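The fingertips are level with the tile's sides, each about 1–2 mm short of touching. I'll keep closing in small steps.

arm_command(
  increments=[
    [0,0,0,0,0,0,-0.12],
    [0,0,0,0,0,0,-0.12],
    [0,0,0,0,0,0,-0.12],
  ],
)

```text
time_s: 10.2
eef_pos: [499.8, 388.7, 1.4]
orientation: [180.0, 0.0, -156.0]
ft_force: [1.0, -0.1, -0.4]
finger_gap: 38.2
finger_force: 0.0
```

arm_command(
  increments=[
    [0,0,0,0,0,0,-0.2],
    [0,0,0,0,0,0,-0.2],
    [0,0,0,0,0,0,-0.2],
  ],
)

```text
time_s: 10.5
eef_pos: [499.8, 388.7, 1.4]
orientation: [180.0, 0.0, -156.0]
ft_force: [0.4, 0.1, -0.4]
finger_gap: 35.5
finger_force: 0.0
```

Run:
```python
from h import *
p,R=pose();print(p,robot.get_obs()["finger_gap"])
W=robot.grab_frame("wrist");G=robot.grab_frame("scene")
a=W["color"][180:300,190:370]
a=cv2.resize(a,None,fx=2.2,fy=2.2);b=cv2.resize(G["color"][285:335,405:480],None,fx=5,fy=5,interpolation=cv2.INTER_CUBIC)
im=np.zeros((270,800,3),np.uint8);im[:a.shape[0],:a.shape[1]]=a[:270];im[:250,400:775]=b;cv2.imwrite("pics/c6.png",im)
```

```text
[499.81567857 388.74821269   1.39617096] 35.48512101818604
```

View pics/c6.png

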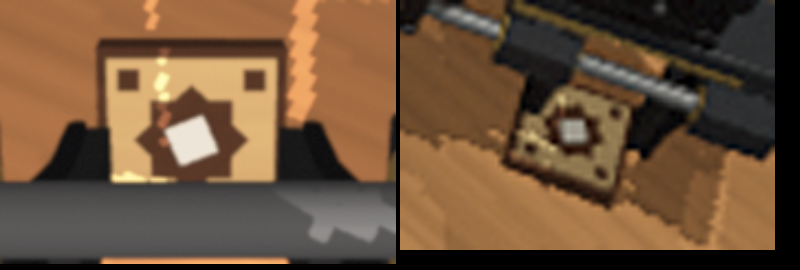

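At gap 35 the fingers now overlap the tile's side edges with no contact force, so the tips must really be above the tile. I'll open and do a guarded descent to find the bench by force.

arm_command(
  increments=[
    [0,0,0,0,0,0,0.3],
    [0,0,0,0,0,0,0.3],
    [0,0,0,0,0,0,0.3],
    [0,0,0,0,0,0,0.3],
    [0,0,0.15,0,0,0,0.3],
    [0,0,0.15,0,0,0,0.3],
    [0,0,0,0,0,0,0.3],
  ],
)

```text
time_s: 11.3
eef_pos: [499.6, 388.5, -2.0]
orientation: [-180.0, -0.0, -156.0]
ft_force: [-0.1, -0.6, 0.3]
finger_gap: 56.3
finger_force: 0.0
```

arm_command(
  increments=[
    [0,0,0.15,0,0,0,0.3],
    [0,0,0.15,0,0,0,0.3],
    [0,0,0,0,0,0,0.3],
  ],
)

```text
time_s: 11.6
eef_pos: [499.6, 388.6, -4.9]
orientation: [-180.0, -0.0, -156.0]
ft_force: [1.1, -0.0, 0.8]
finger_gap: 57.1
finger_force: 0.0
```

arm_command(
  increments=[
    [0,0,0.15,0,0,0,0.3],
    [0,0,0.15,0,0,0,0.3],
    [0,0,0,0,0,0,0.3],
  ],
)

```text
time_s: 11.9
eef_pos: [499.6, 388.6, -7.9]
orientation: [-180.0, -0.0, -156.0]
ft_force: [0.4, 0.1, -0.3]
finger_gap: 56.4
finger_force: 0.0
```

arm_command(
  increments=[
    [0,0,0.1,0,0,0,0.3],
    [0,0,0.1,0,0,0,0.3],
    [0,0,0,0,0,0,0.3],
  ],
)

```text
time_s: 12.2
eef_pos: [499.7, 388.6, -9.8]
orientation: [-180.0, -0.0, -156.0]
ft_force: [-1.4, -0.1, -0.4]
finger_gap: 56.7
finger_force: 0.0
```

arm_command(
  increments=[
    [0,0,0.1,0,0,0,0.3],
    [0,0,0.1,0,0,0,0.3],
    [0,0,0,0,0,0,0.3],
  ],
)

```text
time_s: 12.5
eef_pos: [499.7, 388.6, -11.8]
orientation: [-180.0, -0.0, -156.0]
ft_force: [0.3, 0.0, -0.1]
finger_gap: 56.7
finger_force: 0.0
```

arm_command(
  increments=[
    [0,0,0.1,0,0,0,0.3],
    [0,0,0.1,0,0,0,0.3],
    [0,0,0,0,0,0,0.3],
  ],
)

```text
time_s: 12.8
eef_pos: [499.7, 388.6, -13.8]
orientation: [-180.0, -0.0, -156.0]
ft_force: [0.5, 0.1, 0.1]
finger_gap: 56.6
finger_force: 0.0
```

arm_command(
  increments=[
    [0,0,0,0,0,0,0],
    [0,0,0,0,0,0,-0.2],
    [0,0,0,0,0,0,-0.2],
    [0,0,0,0,0,0,-0.2],
    [0,0,0,0,0,0,-0.2],
  ],
  squeeze=8,
)

```text
time_s: 13.3
eef_pos: [499.8, 388.8, -13.6]
orientation: [180.0, 0.0, -156.0]
ft_force: [-0.7, 0.5, -0.4]
finger_gap: 35.6
finger_force: 0.0
```

Run:
```python
from h import *
o=robot.get_obs();print(o["joint_positions"],o["eef_pos"],o["finger_gap"])
W=robot.grab_frame("wrist");G=robot.grab_frame("scene")
p,R=pose();print(R.inv().apply(-W["R"].T@W["t"]-p))
a=cv2.resize(W["color"][150:350,150:410],None,fx=1.5,fy=1.5);b=cv2.resize(G["color"][265:345,395:495],None,fx=4,fy=4,interpolation=cv2.INTER_CUBIC)
im=np.zeros((320,800,3),np.uint8);im[:300,:390]=a;im[:320,400:800]=b;cv2.imwrite("pics/c7.png",im)
```

```text
[-39.42495787  26.25611683  -1.06151537  97.64250737   0.56364314
  56.0949176   73.33119505] [499.83354082 388.77810355 -13.56682113] 35.607797986124375
[  66.25216798   -0.44570902 -191.00673485]
```

View pics/c7.png

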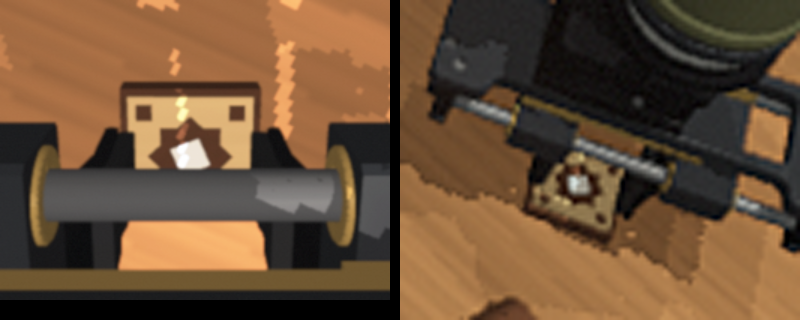

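The wrist picture shows the fingertips at about row 237, while the reported TCP projects to about row 235. Given the pad width, that puts the real tips roughly 25–30 mm short of the reported TCP. I'll open and continue the guarded descent to the bench.

arm_command(
  increments=[
    [0,0,0,0,0,0,0.3],
    [0,0,0,0,0,0,0.3],
    [0,0,0,0,0,0,0.3],
    [0,0,0,0,0,0,0.3],
    [0,0,0.15,0,0,0,0.3],
    [0,0,0.15,0,0,0,0.3],
    [0,0,0,0,0,0,0.3],
  ],
)

```text
time_s: 14.1
eef_pos: [499.6, 388.5, -17.0]
orientation: [-180.0, -0.0, -156.0]
ft_force: [-0.1, 0.2, 0.2]
finger_gap: 56.6
finger_force: 0.0
```

arm_command(
  increments=[
    [0,0,0.15,0,0,0,0.3],
    [0,0,0.15,0,0,0,0.3],
    [0,0,0,0,0,0,0.3],
  ],
)

```text
time_s: 14.4
eef_pos: [499.6, 388.6, -19.9]
orientation: [-180.0, -0.0, -156.0]
ft_force: [0.3, -0.3, -0.2]
finger_gap: 56.7
finger_force: 0.0
```

arm_command(
  increments=[
    [0,0,0.1,0,0,0,0.3],
    [0,0,0.1,0,0,0,0.3],
    [0,0,0,0,0,0,0.3],
  ],
)

```text
time_s: 14.7
eef_pos: [499.7, 388.6, -21.8]
orientation: [-180.0, -0.0, -156.0]
ft_force: [1.0, 0.6, -0.1]
finger_gap: 56.5
finger_force: 0.0
```

arm_command(
  increments=[
    [0,0,0,0,0,0,0],
    [0,0,0,0,0,0,-0.1],
    [0,0,0,0,0,0,-0.1],
    [0,0,0,0,0,0,-0.1],
    [0,0,0,0,0,0,-0.1],
  ],
  squeeze=8,
)

```text
time_s: 15.2
eef_pos: [499.8, 388.8, -21.5]
orientation: [180.0, 0.0, -156.0]
ft_force: [-1.0, 0.5, 0.3]
finger_gap: 43.6
finger_force: 8.0
```

Contact: grip force 8 N at gap 43.6, which matches the 44 mm tile. I'll open once more and find the bench, so the finger offset is known for all later moves.

arm_command(
  increments=[
    [0,0,0,0,0,0,0.3],
    [0,0,0,0,0,0,0.3],
    [0,0,0,0,0,0,0.3],
    [0,0,0.1,0,0,0,0.3],
    [0,0,0.1,0,0,0,0.3],
    [0,0,0,0,0,0,0.3],
  ],
)

```text
time_s: 15.8
eef_pos: [499.7, 388.6, -23.8]
orientation: [-180.0, -0.0, -156.0]
ft_force: [0.9, -1.1, 0.2]
finger_gap: 56.7
finger_force: 0.0
```

arm_command(
  increments=[
    [0,0,0.1,0,0,0,0.3],
    [0,0,0.1,0,0,0,0.3],
    [0,0,0,0,0,0,0.3],
  ],
)

```text
time_s: 16.1
eef_pos: [499.7, 388.6, -25.8]
orientation: [-180.0, -0.0, -156.0]
ft_force: [0.2, 0.3, 0.3]
finger_gap: 56.8
finger_force: 0.0
```

arm_command(
  increments=[
    [0,0,0.1,0,0,0,0.3],
    [0,0,0,0,0,0,0.3],
  ],
)

```text
time_s: 16.3
eef_pos: [499.7, 388.7, -26.7]
orientation: [-180.0, -0.0, -156.0]
ft_force: [0.3, 0.4, -0.2]
finger_gap: 56.6
finger_force: 0.0
```

arm_command(
  increments=[
    [0,0,0.1,0,0,0,0.3],
    [0,0,0,0,0,0,0.3],
  ],
)

```text
time_s: 16.5
eef_pos: [500.0, 388.8, -27.2]
orientation: [180.0, 0.0, -156.0]
ft_force: [-1.1, 0.3, 2.0]
finger_gap: 56.3
finger_force: 1.4
```

arm_command(
  increments=[
    [0,0,0.1,0,0,0,0.3],
    [0,0,0,0,0,0,0.3],
  ],
)

```text
time_s: 16.7
eef_pos: [499.9, 388.8, -27.2]
orientation: [180.0, 0.0, -156.0]
ft_force: [-2.8, -2.1, 8.3]
finger_gap: 56.5
finger_force: 4.3
```

Bench contact comes at reported z = -27.2, so the true tip height is reported z + 27.2. I'll back off 3.5 mm and grip.

arm_command(
  increments=[
    [0,0,-0.35,0,0,0,0.3],
    [0,0,0,0,0,0,0.2],
    [0,0,0,0,0,0,0],
    [0,0,0,0,0,0,-0.2],
    [0,0,0,0,0,0,-0.2],
    [0,0,0,0,0,0,-0.2],
    [0,0,0,0,0,0,-0.2],
  ],
  squeeze=15,
)

```text
time_s: 17.4
eef_pos: [499.7, 388.7, -25.3]
orientation: [-180.0, -0.0, -156.0]
ft_force: [0.4, -0.3, -1.0]
finger_gap: 43.6
finger_force: 15.0
```

arm_command(
  increments=[
    [0,0,-0.5,0,0,0,-0.2],
    [0,0,-1.5,0,0,0,-0.2],
    [0,0,-2.5,0,0,0,-0.2],
    [0,0,-2.5,0,0,0,-0.2],
    [0,0,-1,0,0,0,-0.2],
    [0,0,0,0,0,0,-0.2],
  ],
)

```text
time_s: 18.0
eef_pos: [501.2, 389.9, 57.7]
orientation: [179.9, 0.3, -156.0]
ft_force: [-0.2, 0.5, -0.9]
finger_gap: 43.5
finger_force: 15.0
```

Run:
```python
from h import *
go(506.1,188,40,187.86)
```

```text
shift cm [  7.78 -18.64   1.71] turn rad [0.002 0.004 0.282] pose [501.2 389.9  57.7] yaw -155.99 -> -172.14 t 18.0
```

arm_command(
  increments=[
    [1,-2,0,0,0,0,-0.2],
    [1.5,-3.5,0,0,0,0,-0.2],
    [1.8,-4,0,0,0,0,-0.2],
    [1.6,-4,0,0,0,0,-0.2],
    [1.2,-3.2,0,0,0,0,-0.2],
    [0.5,-1.6,0,0,0,0,-0.2],
    [0,0,0,0,0,0.1,-0.2],
    [0,0,0,0,0,0.1,-0.2],
    [0,0,0,0,0,0.08,-0.2],
    [0,0,0,0,0,0,-0.2],
  ],
)

```text
time_s: 19.0
eef_pos: [504.0, 190.2, 53.8]
orientation: [-180.0, -0.1, -172.0]
ft_force: [-1.0, -1.5, 0.1]
finger_gap: 44.4
finger_force: 15.0
```

Run:
```python
from h import *
go(506.1,188,-7.2,187.86)
```

```text
shift cm [-0.19 -0.24  6.1 ] turn rad [-0.001 -0.002  0.002] pose [504.  190.2  53.8] yaw -172.04 -> -172.14 t 19.0
```

arm_command(
  increments=[
    [-0.2,-0.2,1,0,0,0,-0.2],
    [0,0,2,0,0,0,-0.2],
    [0,0,1.5,0,0,0,-0.2],
    [0,0,0.8,0,0,0,-0.2],
    [0,0,0,0,0,0,-0.2],
    [0,0,0,0,0,0,-0.2],
  ],
)

```text
time_s: 19.6
eef_pos: [507.3, 188.9, 1.9]
orientation: [180.0, 0.0, -172.0]
ft_force: [0.2, 0.2, -0.2]
finger_gap: 43.8
finger_force: 15.0
```

Run:
```python
from h import *
go(506.1,188,-7.2,187.86)
```

```text
shift cm [ 0.13 -0.08  0.91] turn rad [0.    0.    0.003] pose [507.3 188.9   1.9] yaw -172.0 -> -172.14 t 19.6
```

arm_command(
  increments=[
    [0.1,-0.1,0.3,0,0,0,-0.2],
    [0,0,0.3,0,0,0,-0.2],
    [0,0,0.2,0,0,0,-0.2],
    [0,0,0,0,0,0,-0.2],
  ],
)

```text
time_s: 20.0
eef_pos: [506.1, 187.7, -6.3]
orientation: [180.0, -0.0, -172.0]
ft_force: [0.2, 0.0, -0.0]
finger_gap: 43.8
finger_force: 15.0
```

arm_command(
  increments=[
    [0,0,0.1,0,0,0,-0.2],
    [0,0,0,0,0,0,-0.2],
  ],
)

```text
time_s: 20.2
eef_pos: [506.3, 187.8, -7.1]
orientation: [180.0, 0.0, -172.0]
ft_force: [0.1, -0.3, -0.4]
finger_gap: 43.6
finger_force: 15.0
```

arm_command(
  increments=[
    [0,0,0.06,0,0,0,-0.2],
    [0,0,0,0,0,0,-0.2],
  ],
)

```text
time_s: 20.4
eef_pos: [506.4, 187.9, -7.5]
orientation: [180.0, 0.0, -172.0]
ft_force: [1.6, 0.2, 1.7]
finger_gap: 43.7
finger_force: 15.0
```

arm_command(
  increments=[
    [0,0,0.06,0,0,0,-0.2],
    [0,0,0,0,0,0,-0.2],
  ],
)

```text
time_s: 20.6
eef_pos: [506.4, 187.9, -7.6]
orientation: [180.0, 0.0, -172.0]
ft_force: [-2.7, -1.2, 4.9]
finger_gap: 44.0
finger_force: 15.0
```

Seated, with the force rising at z -7.5. Release and lift.

arm_command(
  increments=[
    [0,0,-0.06,0,0,0,0.1],
    [0,0,0,0,0,0,0.3],
    [0,0,0,0,0,0,0.4],
    [0,0,-0.5,0,0,0,0.5],
    [0,0,-2,0,0,0,1],
    [0,0,-3,0,0,0,1],
    [0,0,-3,0,0,0,1],
    [0,0,-3,0,0,0,1],
    [0,0,-3,0,0,0,1],
    [0,0,-2,0,0,0,1],
    [0,0,0,0,0,0,1],
  ],
)

```text
time_s: 21.7
eef_pos: [508.4, 188.7, 161.0]
orientation: [179.9, 0.4, -172.0]
ft_force: [0.8, -0.8, -0.4]
finger_gap: 86.8
finger_force: 0.0
```

Run:
```python
from h import *
go(610,20,170,187.86)
```

```text
shift cm [ -7.73 -18.11  -0.89] turn rad [0.002 0.006 0.002] pose [508.4 188.7 161. ] yaw -172.03 -> -172.14 t 21.7
```

arm_command(
  increments=[
    [-1,-2,0,0,0,0,1],
    [-1.5,-4,0,0,0,0,1],
    [-1.8,-4,0,0,0,0,1],
    [-1.8,-4,0,0,0,0,1],
    [-1.5,-3,0,0,0,0,1],
    [0,-1,0,0,0,0,1],
    [0,0,0,0,0,0,1],
    [0,0,0,0,0,0,1],
    [0,0,0,0,0,0,1],
  ],
)

```text
time_s: 22.6
eef_pos: [605.8, 22.6, 156.9]
orientation: [179.9, -0.0, -171.8]
ft_force: [0.4, 0.1, 0.4]
finger_gap: 87.2
finger_force: 0.0
```

Run:
```python
from h import *
f=robot.grab_frame("wrist");cv2.imwrite("pics/w8.png",f["color"])
for c in conts(pale(f["color"]),600):
    w=wrect(f,c,10);print(cen(c),w)
    if 30<w[1][0]<70:
        for eps in(2,3,4,6): 
            q=cv2.approxPolyDP(c,eps,True);
            if len(q)==8:
                P=np.array([onplane(f,p[0],10)[:2] for p in q]);e=np.roll(P,-1,0)-P;print(np.round(np.linalg.norm(e,axis=1),1),np.round(np.degrees(np.arctan2(e[:,1],e[:,0]))%45,1),P.mean(0));break
go(533.3,5.5,100,187.86)
```

```text
[493.51185991  98.64748151] (array([505. , 198.2]), array([42.2, 43.1]), 8.1, array([504.8, 198.3]))
[  9.71463209 168.71262914] (array([ 613.4, -226. ]), array([147.1,  14.8]), 7.4, array([ 630.1, -222.4]))
[270.44602101  98.13490623] (array([530.2,   4.8]), array([50.4, 57. ]), 8.1, array([532.,   5.]))
[21.3 21.4 21.9 24.   5.1 36.5 19.6 23.4] [25.9 23.5 23.5 23.8 22.4  9.5 24.2 24. ] [532.7063999    3.58230893]
[507.1713555   16.96021597] (array([437.6, 190.9]), array([30.2, 30.1]), 52.1, array([439.5, 191.1]))
[ 85.85192539 127.77902015] (array([ 592.5, -153.4]), array([231.5,  37.7]), 8.1, array([ 592.4, -152.7]))
shift cm [ 7.43 -0.65  5.72] turn rad [ 0.001 -0.     0.005] pose [605.9  22.4 157.2] yaw -171.85 -> -172.14 t 22.65
```

arm_command(
  increments=[
    [2,-0.2,1,0,0,0,1],
    [3,-0.2,3,0,0,0,1],
    [2,-0.2,3,0,0,0,1],
    [0.4,0,2.5,0,0,0,1],
    [0,0,1,0,0,-0.1,1],
    [0,0,0,0,0,-0.1,1],
    [0,0,0,0,0,-0.07,1],
    [0,0,0,0,0,0,1],
    [0,0,0,0,0,0,1],
  ],
)

```text
time_s: 23.55
eef_pos: [534.0, 4.8, 52.5]
orientation: [180.0, 0.0, -156.6]
ft_force: [0.1, -0.3, 0.0]
finger_gap: 87.1
finger_force: 0.0
```

Run:
```python
from h import *
go(533,5.2,-25.2,203.8)
```

```text
shift cm [0.08 0.08 7.77] turn rad [ 0.     0.001 -0.007] pose [534.    4.8  52.5] yaw -156.57 -> -156.2 t 23.55
```

arm_command(
  increments=[
    [0.1,0.1,1,0,0,-0.007,1],
    [0,0,2.5,0,0,0,1],
    [0,0,2.2,0,0,0,1],
    [0,0,1.2,0,0,0,1],
    [0,0,0.6,0,0,0,1],
    [0,0,0.2,0,0,0,1],
    [0,0,0,0,0,0,1],
  ],
)

```text
time_s: 24.25
eef_pos: [533.2, 4.4, -24.4]
orientation: [-180.0, 0.0, -156.2]
ft_force: [-0.3, -0.4, 0.1]
finger_gap: 86.8
finger_force: 0.0
```

arm_command(
  increments=[
    [0,0,0,0,0,0,0.4],
    [0,0,0,0,0,0,0.1],
    [0,0,0,0,0,0,0.1],
    [0,0,0,0,0,0,0.1],
    [0,0,0,0,0,0,0.1],
    [0,0,0,0,0,0,0.1],
    [0,0,0,0,0,0,0.1],
  ],
)

```text
time_s: 24.95
eef_pos: [532.9, 4.4, -24.5]
orientation: [-180.0, 0.0, -156.2]
ft_force: [-0.1, -0.3, 2.9]
finger_gap: 57.4
finger_force: 15.0
```

arm_command(
  increments=[
    [0,0,-0.5,0,0,0,0.1],
    [0,0,-1.5,0,0,0,0.1],
    [0,0,-2.5,0,0,0,0.1],
    [0,0,-2.5,0,0,0,0.1],
    [0,0,-1.5,0,0,0,0.1],
    [0,0,0,0,0,0,0.1],
  ],
)

```text
time_s: 25.55
eef_pos: [534.8, 4.5, 62.8]
orientation: [-179.9, 0.3, -156.2]
ft_force: [1.1, 0.2, 0.2]
finger_gap: 57.7
finger_force: 15.0
```

Run:
```python
from h import *
go(580,198.2,60,187.86)
```

```text
shift cm [-11.96  15.89   0.32] turn rad [-0.001  0.005  0.279] pose [534.8   4.5  62.8] yaw -156.15 -> -172.14 t 25.55
```

arm_command(
  increments=[
    [-1.5,2,0,0,0,0,0.1],
    [-2.5,3.3,0,0,0,0,0.1],
    [-2.6,3.5,0,0,0,0,0.1],
    [-2.5,3.3,0,0,0,0,0.1],
    [-1.9,2.6,0,0,0,0,0.1],
    [-1,1.2,0,0,0,0,0.1],
    [0,0,0,0,0,0.1,0.1],
    [0,0,0,0,0,0.1,0.1],
    [0,0,0,0,0,0.08,0.1],
    [0,0,0,0,0,0,0.1],
    [0,0,0,0,0,0,0.1],
  ],
)

```text
time_s: 26.65
eef_pos: [578.0, 197.2, 59.7]
orientation: [-180.0, -0.1, -172.1]
ft_force: [-0.2, 0.2, 0.2]
finger_gap: 57.6
finger_force: 15.0
```

Run:
```python
from h import *
go(580,198.2,-6.5,187.86)
f=robot.grab_frame("wrist")
for c in conts(pale(f["color"]),600): print(cen(c),wrect(f,c,28))
```

```text
shift cm [-0.22  0.08  6.62] turn rad [-0.001 -0.001 -0.   ] pose [578.  197.2  59.7] yaw -172.15 -> -172.14 t 26.65
[279.2349596   98.38212143] (array([506.7, 187.4]), array([39.4, 40. ]), 7.8, array([506.7, 187.6]))
```

The square sits at (506.7, 187.5) at 7.8°, on its cross. Now lower the octagon.

arm_command(
  increments=[
    [-0.15,0.1,1,0,0,0,0.1],
    [0,0,2,0,0,0,0.1],
    [0,0,2,0,0,0,0.1],
    [0,0,0.8,0,0,0,0.1],
    [0,0,0,0,0,0,0.1],
    [0,0,0,0,0,0,0.1],
  ],
)

```text
time_s: 27.3
eef_pos: [580.0, 199.6, 2.6]
orientation: [180.0, 0.0, -172.2]
ft_force: [0.2, 0.3, 0.2]
finger_gap: 57.6
finger_force: 15.0
```

Run:
```python
from h import *
go(580,198.2,-6.5,187.86)
```

```text
shift cm [ 0.02 -0.14  0.91] turn rad [ 0.     0.001 -0.001] pose [580.  199.6   2.6] yaw -172.18 -> -172.14 t 27.3
```

arm_command(
  increments=[
    [0,-0.13,0.3,0,0,0,0.1],
    [0,0,0.3,0,0,0,0.1],
    [0,0,0.2,0,0,0,0.1],
    [0,0,0,0,0,0,0.1],
  ],
)

```text
time_s: 27.7
eef_pos: [579.6, 198.2, -5.9]
orientation: [-180.0, -0.0, -172.2]
ft_force: [-0.1, 0.1, -0.7]
finger_gap: 57.5
finger_force: 15.0
```

arm_command(
  increments=[
    [0,0,0.1,0,0,0,0.1],
    [0,0,0,0,0,0,0.1],
  ],
)

```text
time_s: 27.9
eef_pos: [579.9, 198.4, -6.5]
orientation: [180.0, 0.0, -172.2]
ft_force: [-0.3, -0.2, 1.2]
finger_gap: 57.7
finger_force: 15.0
```

arm_command(
  increments=[
    [0,0,0.08,0,0,0,0.1],
    [0,0,0,0,0,0,0.1],
  ],
)

```text
time_s: 28.1
eef_pos: [579.9, 198.3, -6.5]
orientation: [180.0, 0.0, -172.2]
ft_force: [-2.9, -0.3, 5.9]
finger_gap: 57.7
finger_force: 15.0
```

arm_command(
  increments=[
    [0,0,-0.1,0,0,0,0.3],
    [0,0,0,0,0,0,0.5],
    [0,0,0,0,0,0,0.6],
    [0,0,-0.5,0,0,0,0.7],
    [0,0,-2,0,0,0,1],
    [0,0,-3,0,0,0,1],
    [0,0,-3,0,0,0,1],
    [0,0,-3,0,0,0,1],
    [0,0,-3,0,0,0,1],
    [0,0,-1.5,0,0,0,1],
    [0,0,0,0,0,0,1],
  ],
)

```text
time_s: 29.2
eef_pos: [581.3, 198.8, 156.1]
orientation: [179.9, 0.3, -172.2]
ft_force: [0.8, -0.6, -0.7]
finger_gap: 86.8
finger_force: 0.0
```

Run:
```python
from h import *
for n in("top","scene"):
    f=pickle.load(open(n+"0.pkl","rb"))
    for c in conts(pale(f["color"]),100):
        w=wrect(f,c,10)
        if np.linalg.norm(w[3]-[517,-380])<30:
            W=np.array([onplane(f,p[0],10)[:2] for p in c]);vx,vy=cv2.PCACompute(W.astype(np.float32),None)[1][0];print(n,w,np.degrees(np.arctan2(vy,vx)))
go(517,-300,170,100)
```

```text
top (array([ 517.7, -380.6]), array([35.2, 59.8]), 43.7, array([ 517.6, -380.5])) 129.30652
scene (array([ 516.7, -379.2]), array([34.1, 61.6]), 37.3, array([ 517.1, -379.7])) 121.52528
shift cm [ 13.14 -48.54  -1.52] turn rad [0.005 0.003 1.532] pose [581.3 198.8 156.1] yaw -172.2 -> -260.0 t 29.2
```

arm_command(
  increments=[
    [0.4,-2.4,0,0,0,0,1],
    [0.7,-4.2,0,0,0,0,1],
    [0.7,-4.5,0,0,0,0,1],
    [0.7,-4.5,0,0,0,0,1],
    [0.7,-4.5,0,0,0,0,1],
    [0.7,-4.5,0,0,0,0,1],
    [0.7,-4.5,0,0,0,0,1],
    [0.7,-4.5,0,0,0,0,1],
    [0.7,-4.5,0,0,0,0,1],
    [0.7,-4.5,0,0,0,0,1],
    [0.7,-4.5,0,0,0,0,1],
    [0.7,-4.5,0,0,0,0.1,1],
  ],
)

```text
time_s: 30.4
eef_pos: [568.4, -325.2, 151.2]
orientation: [179.9, -0.1, -178.0]
ft_force: [1.7, -0.0, -0.7]
finger_gap: 87.5
finger_force: 0.0
```

Run:
```python
from h import *
go(566,-437,157,131)
```

```text
shift cm [  0.62 -11.16  -0.6 ] turn rad [ 0.    -0.003  0.89 ] pose [ 568.4 -325.2  151.2] yaw -178.03 -> -229.0 t 30.4
```

arm_command(
  increments=[
    [0.2,-4,0,0,0,0,1],
    [0.2,-4,0,0,0,0,1],
    [0.2,-2.5,0,0,0,0.13,1],
    [0,0,0,0,0,0.13,1],
    [0,0,0,0,0,0.13,1],
    [0,0,0,0,0,0.13,1],
    [0,0,0,0,0,0.13,1],
    [0,0,0,0,0,0.13,1],
    [0,0,0,0,0,0.11,1],
    [0,0,0,0,0,0,1],
    [0,0,0,0,0,0,1],
  ],
)

```text
time_s: 31.5
eef_pos: [566.8, -428.7, 151.7]
orientation: [-179.9, -0.1, 131.2]
ft_force: [0.6, 0.9, -0.3]
finger_gap: 87.0
finger_force: 0.0
```

Run:
```python
from h import *
f=robot.grab_frame("wrist");cv2.imwrite("pics/w9.png",f["color"])
for c in conts(pale(f["color"]),600):
    w=wrect(f,c,10)
    if 20<w[1][0]<80:
        W=np.array([onplane(f,p[0],10)[:2] for p in c]);vx,vy=cv2.PCACompute(W.astype(np.float32),None)[1][0];print(cen(c),w,np.degrees(np.arctan2(vy,vx)))
        q=cv2.approxPolyDP(c,4,True);P=np.array([onplane(f,p[0],10)[:2] for p in q]);e=np.roll(P,-1,0)-P;print(np.round(np.linalg.norm(e,axis=1),1),np.round(np.degrees(np.arctan2(e[:,1],e[:,0]))%180,1))
go(517,-380,50,131)
```

```text
[271.92536838 105.11628833] (array([ 517. , -379.9]), array([32.4, 62.1]), 37.1, array([ 517. , -379.9])) 126.76542
[26.5 26.9 20.9 22.4 32.7 20.5] [ 88.3 128.4 172.9  79.4 128.6 172.8]
shift cm [ 6.94 -0.53 10.23] turn rad [-0.001 -0.002  0.004] pose [ 566.9 -428.8  152.1] yaw 131.21 -> 131.0 t 31.55
```

View pics/w9.png

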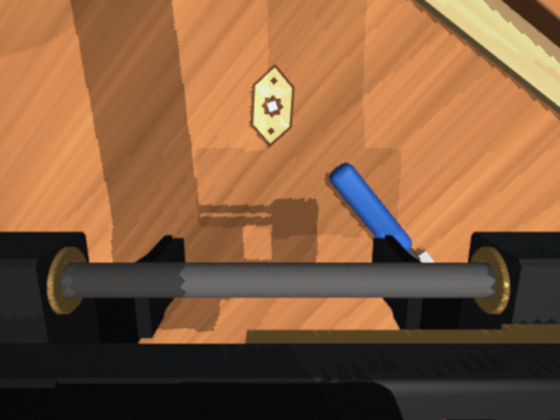

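The spindle is at (272,105), with its straight sides at about 128°. The chisel handle's end at (340,172) is clear of the finger path.

arm_command(
  increments=[
    [2,-0.2,1,0,0,0,1],
    [3,-0.2,3,0,0,0,1],
    [1.9,-0.1,3,0,0,0,1],
    [0,0,2.5,0,0,0.06,1],
    [0,0,0.8,0,0,0,1],
    [0,0,0,0,0,0,1],
    [0,0,0,0,0,0,1],
  ],
)

```text
time_s: 32.25
eef_pos: [519.1, -381.5, 51.6]
orientation: [180.0, 0.1, 127.7]
ft_force: [0.3, -0.1, 0.2]
finger_gap: 87.1
finger_force: 0.0
```

Run:
```python
from h import *
go(517,-380,-25,127.7)
```

```text
shift cm [ 0.26 -0.08  7.66] turn rad [0.    0.002 0.   ] pose [ 519.1 -381.5   51.6] yaw 127.72 -> 127.7 t 32.25
```

arm_command(
  increments=[
    [0.2,-0.1,1,0,0,0,0.8],
    [0,0,2.5,0,0,0,0.5],
    [0,0,2.2,0,0,0,0.5],
    [0,0,1.2,0,0,0,0.5],
    [0,0,0.5,0,0,0,0.5],
    [0,0,0.2,0,0,0,0.5],
    [0,0,0,0,0,0,0.3],
  ],
)

```text
time_s: 32.95
eef_pos: [516.7, -379.9, -24.9]
orientation: [180.0, 0.1, 127.6]
ft_force: [-0.3, -0.2, 0.2]
finger_gap: 62.4
finger_force: 0.0
```

arm_command(
  increments=[
    [0,0,0,0,0,0,0.1],
    [0,0,0,0,0,0,0],
    [0,0,0,0,0,0,-0.15],
    [0,0,0,0,0,0,-0.35],
    [0,0,0,0,0,0,-0.35],
    [0,0,0,0,0,0,-0.35],
    [0,0,0,0,0,0,-0.35],
  ],
)

```text
time_s: 33.65
eef_pos: [516.5, -379.5, -25.2]
orientation: [180.0, 0.0, 127.6]
ft_force: [-1.1, 0.9, 2.0]
finger_gap: 35.6
finger_force: 15.0
```

arm_command(
  increments=[
    [0,0,-0.5,0,0,0,-0.35],
    [0,0,-1.5,0,0,0,-0.35],
    [0,0,-3,0,0,0,-0.35],
    [0,0,-3.5,0,0,0,-0.35],
    [0,0,-3.5,0,0,0,-0.35],
    [0,0,-2,0,0,0,-0.35],
    [0,0,-0.5,0,0,0,-0.35],
    [0,0,0,0,0,0,-0.35],
  ],
)

```text
time_s: 34.45
eef_pos: [516.6, -379.7, 120.5]
orientation: [179.9, 0.1, 127.6]
ft_force: [-0.4, 0.4, -0.7]
finger_gap: 35.8
finger_force: 15.0
```

Run:
```python
from h import *
go(653.2,208.3,110,187.86)
```

```text
shift cm [38.22 46.72  1.04] turn rad [ 0.     0.002 -1.051] pose [ 516.6 -379.7  120.5] yaw 127.64 -> 187.86 t 34.45
```

arm_command(
  increments=[
    [0.8,1,0,0,0,0,-0.35],
    [1.8,2.2,0,0,0,0,-0.35],
    [2.6,3.1,0,0,0,0,-0.35],
    [2.8,3.4,0,0,0,0,-0.35],
    [2.8,3.4,0,0,0,0,-0.35],
    [2.8,3.4,0,0,0,0,-0.35],
    [2.8,3.4,0,0,0,0,-0.35],
    [2.8,3.4,0,0,0,0,-0.35],
    [2.8,3.4,0,0,0,0,-0.35],
    [2.8,3.4,0,0,0,0,-0.35],
    [2.8,3.4,0,0,0,0,-0.35],
    [2.8,3.4,0,0,0,0,-0.35],
  ],
)

```text
time_s: 35.65
eef_pos: [621.2, 89.6, 117.6]
orientation: [-179.8, -0.1, 127.7]
ft_force: [1.3, 0.3, -0.8]
finger_gap: 35.5
finger_force: 15.0
```

arm_command(
  increments=[
    [2.8,3.4,0,0,0,0,-0.35],
    [2.6,3.2,0,0,0,0,-0.35],
    [1.6,2,0,0,0,0,-0.35],
    [0.6,0.7,0,0,0,-0.05,-0.35],
    [0,0,0,0,0,-0.1,-0.35],
    [0,0,0,0,0,-0.15,-0.35],
    [0,0,0,0,0,-0.15,-0.35],
    [0,0,0,0,0,-0.15,-0.35],
    [0,0,0,0,0,-0.15,-0.35],
    [0,0,0,0,0,-0.15,-0.35],
    [0,0,0,0,0,-0.1,-0.35],
    [0,0,0,0,0,-0.05,-0.35],
  ],
)

```text
time_s: 36.85
eef_pos: [648.0, 204.5, 117.2]
orientation: [-180.0, -0.2, -172.0]
ft_force: [0.0, 0.6, 0.8]
finger_gap: 35.7
finger_force: 15.0
```

Run:
```python
from h import *
go(653.2,208.3,-7.2,187.86)
f=robot.grab_frame("wrist")
for c in conts(pale(f["color"]),600): print(cen(c),wrect(f,c,28))
```

```text
shift cm [-0.61  0.31 12.44] turn rad [-0.    -0.004  0.003] pose [648.  204.5 117.2] yaw -171.96 -> -172.14 t 36.85
[283.71360564 336.28001523] (array([768.2, 212.3]), array([ 10.6, 188.6]), 8.0, array([767.1, 225.5]))
[282.61317507 104.74484669] (array([579.4, 197.9]), array([51.5, 53.9]), 8.0, array([578.9, 197.6]))
[283.30963873  14.61708352] (array([517.9, 189.1]), array([16.4, 39.8]), 8.0, array([518.9, 189.5]))
```

The octagon is at (579.4, 197.9) at 8°, on its cross. Now lower the spindle.

arm_command(
  increments=[
    [-0.3,0.2,1,0,0,0,-0.35],
    [-0.2,0.1,3,0,0,0,-0.35],
    [0,0,3.5,0,0,0,-0.35],
    [0,0,2.5,0,0,0,-0.35],
    [0,0,1.2,0,0,0,-0.35],
    [0,0,0.3,0,0,0,-0.35],
    [0,0,0,0,0,0,-0.35],
    [0,0,0,0,0,0,-0.35],
  ],
)

```text
time_s: 37.7
eef_pos: [655.7, 207.7, 6.0]
orientation: [180.0, 0.1, -172.2]
ft_force: [0.8, -0.8, -0.5]
finger_gap: 36.1
finger_force: 15.0
```

Run:
```python
from h import *
go(653.2,208.3,-7.2,187.86)
```

```text
shift cm [0.25 0.09 1.32] turn rad [ 0.001  0.003 -0.001] pose [655.7 207.7   6. ] yaw -172.2 -> -172.14 t 37.7
```

arm_command(
  increments=[
    [0.2,0.1,0.4,0,0,0,-0.35],
    [0,0,0.4,0,0,0,-0.35],
    [0,0,0.3,0,0,0,-0.35],
    [0,0,0,0,0,0,-0.35],
    [0,0,0,0,0,0,-0.35],
  ],
)

```text
time_s: 38.2
eef_pos: [652.4, 208.0, -6.6]
orientation: [-180.0, -0.0, -172.2]
ft_force: [0.1, 0.4, -0.5]
finger_gap: 35.4
finger_force: 15.0
```

Run:
```python
from h import *
go(653.2,208.3,-7.2,187.86)
```

```text
shift cm [-0.09  0.02  0.06] turn rad [-0.    -0.    -0.001] pose [652.4 208.   -6.6] yaw -172.2 -> -172.14 t 38.2
```

arm_command(
  increments=[
    [0,0,0.06,0,0,0,-0.35],
    [0,0,0,0,0,0,-0.35],
  ],
)

```text
time_s: 38.4
eef_pos: [652.5, 208.0, -7.1]
orientation: [180.0, 0.0, -172.2]
ft_force: [-0.5, -0.6, -1.0]
finger_gap: 35.7
finger_force: 15.0
```

arm_command(
  increments=[
    [0,0,0.06,0,0,0,-0.35],
    [0,0,0,0,0,0,-0.35],
  ],
)

```text
time_s: 38.6
eef_pos: [652.6, 208.0, -7.2]
orientation: [180.0, 0.0, -172.2]
ft_force: [-0.9, -0.4, 2.7]
finger_gap: 35.8
finger_force: 15.0
```

arm_command(
  increments=[
    [0,0,-0.1,0,0,0,-0.1],
    [0,0,0,0,0,0,0.1],
    [0,0,0,0,0,0,0.3],
    [0,0,-0.5,0,0,0,0.5],
    [0,0,-2,0,0,0,1],
    [0,0,-3,0,0,0,1],
    [0,0,-3.5,0,0,0,1],
    [0,0,-3.5,0,0,0,1],
    [0,0,-3,0,0,0,1],
    [0.5,-1.5,-1,0,0,0,1],
    [1,-3,0,0,0,0,1],
    [1.3,-4.2,0,0,0,0,1],
  ],
)

```text
time_s: 39.8
eef_pos: [635.7, 118.9, 157.8]
orientation: [180.0, -0.0, -172.0]
ft_force: [1.0, -0.6, -0.3]
finger_gap: 87.0
finger_force: 0.0
```

arm_command(
  increments=[
    [1.3,-4.2,0,0,0,0,1],
    [1.3,-4.2,0,0,0,0,1],
    [1.3,-4.2,0,0,0,0,1],
    [1.3,-4.2,0,0,0,0,1],
    [1.3,-4.2,0,0,0,0,1],
    [1.3,-4.2,0,0,0,0,1],
    [1.3,-4.2,0,0,0,0,1],
    [1.3,-4.2,0,0,0,0,1],
    [1.3,-4.2,0,0,0,0,1],
    [0,0,0,0,0,0.1,1],
    [0,0,0,0,0,0.14,1],
    [0,0,0,0,0,0.14,1],
  ],
)

```text
time_s: 41.0
eef_pos: [570.1, -273.7, 157.2]
orientation: [180.0, -0.1, 165.6]
ft_force: [0.7, -0.1, 0.1]
finger_gap: 87.0
finger_force: 0.0
```

arm_command(
  increments=[
    [0,0,0,0,0,0.14,1],
    [0,0,0,0,0,0.14,1],
    [0,0,0,0,0,0.14,1],
    [0,0,0,0,0,0.14,1],
    [0,0,0,0,0,0.14,1],
    [0,0,0,0,0,0.14,1],
    [0,0,0,0,0,0.14,1],
    [0,0,0,0,0,0.14,1],
    [0,0,0,0,0,0.07,1],
    [0,0,0,0,0,0,1],
    [0,0,0,0,0,0,1],
  ],
)

```text
time_s: 42.1
eef_pos: [571.0, -272.8, 157.7]
orientation: [-179.9, -0.0, 97.9]
ft_force: [-0.1, 1.0, 0.2]
finger_gap: 86.9
finger_force: 0.0
```

Run:
```python
from h import *
go(570,-275,157,98)
f=robot.grab_frame("wrist");pickle.dump(f,open("w10.pkl","wb"));cv2.imwrite("pics/w10.png",f["color"])
```

```text
shift cm [-0.21 -0.13  0.07] turn rad [-0.001 -0.    -0.002] pose [ 571.  -272.8  157.7] yaw 97.91 -> 98.0 t 42.1
```

View pics/w10.png

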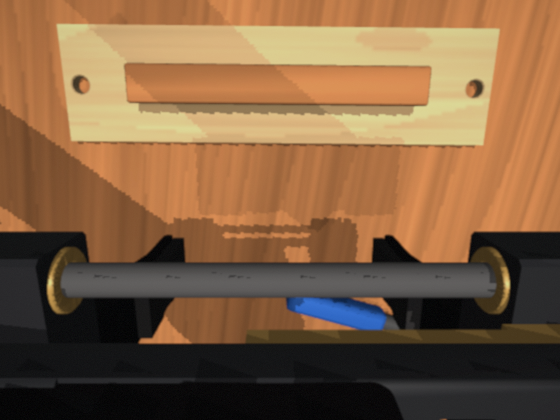

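The view shows the caul plate with corners at (58,24), (498,29), (485,145) and (71,140). Its holes are at (81,85) and (475,88), and the rib lies between (125,64) and (430,105). I'll take a second view for its height.

arm_command(
  increments=[
    [2,0,0,0,0,0,1],
    [2,0,0,0,0,0,1],
    [0,0,0,0,0,0,1],
    [0,0,0,0,0,0,1],
    [0,0,0,0,0,0,1],
  ],
)

```text
time_s: 42.65
eef_pos: [566.2, -234.2, 158.4]
orientation: [180.0, 0.1, 97.8]
ft_force: [0.3, 0.3, 0.5]
finger_gap: 86.6
finger_force: 0.0
```

```bash
cat >> h.py <<'E'
def caul(f):
    h=cv2.cvtColor(f["color"],cv2.COLOR_BGR2HSV);m=cv2.inRange(h,(19,40,60),(36,200,255))
    cs,hi=cv2.findContours(m,cv2.RETR_CCOMP,cv2.CHAIN_APPROX_NONE)
    i=max(range(len(cs)),key=lambda i:cv2.contourArea(cs[i]));q=cv2.approxPolyDP(cv2.convexHull(cs[i]),8,True)[:,0].astype(float)
    ho=sorted([tuple(np.round(cen(c),1)) for j,c in enumerate(cs) if hi[0][j][3]==i and 100<cv2.contourArea(c)<700])
    return q,ho
E
python3 - <<'E'
from h import *
f2=robot.grab_frame("wrist");f1=pickle.load(open("w10.pkl","rb"))
L=[]
for f in(f1,f2):
    q,ho=caul(f);print(q.tolist(),ho)
    if len(q)==4:
        Q=np.array([onplane(f,p,12)[:2] for p in q]);print("quad centre",Q.mean(0),np.round(cv2.minAreaRect(Q.astype(np.float32)),1) if 0 else cv2.minAreaRect(Q.astype(np.float32)))
    H=np.array([onplane(f,p,12)[:2] for p in ho])
    if len(H)==2: d=H[1]-H[0];print("holes",H.mean(0),np.linalg.norm(d),np.degrees(np.arctan2(d[1],d[0])))
    L.append(ho)
if len(L[0])==len(L[1])==2:
    for a,b in zip(*L): print(tri([(f1,a),(f2,b)]))
go(559,-189,157,188)
E
```

```text
[[57.0, 24.0], [499.0, 30.0], [482.0, 144.0], [72.0, 140.0]] [(np.float64(80.4), np.float64(84.7)), (np.float64(474.0), np.float64(88.8))]
quad centre [ 559.2698951 -187.9715985] ((559.1991577148438, -188.27767944335938), (368.4023742675781, 95.47352600097656), 7.13057279586792)
holes [ 558.99843883 -188.14599965] 340.4284855162547 7.287081103289582
[[273.0, 76.0], [490.0, 77.0], [475.0, 186.0], [400.0, 186.0], [285.0, 159.0]] [(np.float64(467.1), np.float64(133.8))]
shift cm [ 4.58 -0.1   0.13] turn rad [1.000e-03 1.000e-03 1.567e+00] pose [ 566.2 -234.2  158.4] yaw 97.78 -> 8.0 t 42.7
```

arm_command(
  increments=[
    [2,0,0,0,0,-0.05,1],
    [2.6,0.1,0,0,0,0,1],
    [0,0,0,0,0,-0.14,1],
    [0,0,0,0,0,-0.14,1],
    [0,0,0,0,0,-0.14,1],
    [0,0,0,0,0,-0.14,1],
    [0,0,0,0,0,-0.14,1],
    [0,0,0,0,0,-0.14,1],
    [0,0,0,0,0,-0.14,1],
    [0,0,0,0,0,-0.14,1],
    [0,0,0,0,0,-0.14,1],
    [0,0,0,0,0,-0.14,1],
  ],
)

```text
time_s: 43.9
eef_pos: [559.7, -188.6, 158.2]
orientation: [-180.0, -0.0, -178.8]
ft_force: [-0.3, -0.0, -0.5]
finger_gap: 87.0
finger_force: 0.0
```

arm_command(
  increments=[
    [0,0,1,0,0,-0.11,1],
    [0,0,3,0,0,0,1],
    [0,0,3,0,0,0,1],
    [0,0,2,0,0,0,1],
    [0,0,0,0,0,0,1],
    [0,0,0,0,0,0,1],
    [0,0,0,0,0,0,1],
  ],
)

```text
time_s: 44.6
eef_pos: [561.0, -188.1, 69.8]
orientation: [-179.9, 0.1, -172.8]
ft_force: [-0.2, 0.2, 0.4]
finger_gap: 86.8
finger_force: 0.0
```

Run:
```python
from h import *
go(559,-188.1,-11,187.2)
f1=pickle.load(open("w10.pkl","rb"))
```

```text
shift cm [0.22 0.04 8.08] turn rad [-0.001  0.002 -0.   ] pose [ 561.  -188.1   69.8] yaw -172.8 -> -172.8 t 44.6
```

arm_command(
  increments=[
    [0.1,0,1,0,0,0,0.6],
    [0,0,2.5,0,0,0,0.4],
    [0,0,2.5,0,0,0,0.4],
    [0,0,1.5,0,0,0,0.4],
    [0,0,0.5,0,0,0,0.4],
    [0,0,0,0,0,0,0.3],
    [0,0,0,0,0,0,0.3],
  ],
)

```text
time_s: 45.3
eef_pos: [559.8, -187.7, -10.7]
orientation: [-180.0, 0.1, -172.8]
ft_force: [-1.0, -1.0, -0.3]
finger_gap: 57.7
finger_force: 0.0
```

arm_command(
  increments=[
    [0,0,0,0,0,0,0],
    [0,0,0,0,0,0,-0.2],
    [0,0,0,0,0,0,-0.5],
    [0,0,0,0,0,0,-0.5],
    [0,0,0,0,0,0,-0.5],
    [0,0,0,0,0,0,-0.5],
    [0,0,0,0,0,0,-0.5],
  ],
  squeeze=40,
)

```text
time_s: 46.0
eef_pos: [559.0, -187.4, -11.5]
orientation: [-180.0, 0.0, -172.8]
ft_force: [-0.6, 0.1, 1.9]
finger_gap: 29.7
finger_force: 40.0
```

Run:
```python
from h import *
go(559,-188.1,-11,187.2)
```

```text
shift cm [ 0.01 -0.07 -0.05] turn rad [-0.     0.     0.001] pose [ 559.  -187.4  -11.5] yaw -172.76 -> -172.8 t 46.0
```

arm_command(
  increments=[
    [0,0,-0.3,0,0,0,-0.5],
    [0,0,-1,0,0,0,-0.5],
    [0,0,-2,0,0,0,-0.5],
    [0,0,-2.5,0,0,0,-0.5],
    [0,0,-2.5,0,0,0,-0.5],
    [0,0,-2.5,0,0,0,-0.5],
    [0,0,-2,0,0,0,-0.5],
    [0,0,-1,0,0,0,-0.5],
    [0,0,-0.4,0,0,0,-0.5],
    [0,0,0,0,0,0,-0.5],
    [0,0,0,0,0,0,-0.5],
  ],
)

```text
time_s: 47.1
eef_pos: [558.0, -187.0, 129.0]
orientation: [180.0, -0.1, -172.8]
ft_force: [-0.8, 0.9, -3.9]
finger_gap: 29.9
finger_force: 40.0
```

Run:
```python
from h import *
go(579.9,198.2,130,187.86)
f=robot.grab_frame("top")
for c in conts(pale(f["color"]),60,3):
    p=cen(c);w=wrect(f,c,28)
    if 420<w[3][0]<740 and 160<w[3][1]<230: print(p,w)
f=robot.grab_frame("scene");cv2.imwrite("pics/s11.png",f["color"])
```

```text
shift cm [-7.02 37.94 -0.08] turn rad [ 0.001 -0.002 -0.011] pose [ 558. -187.  129.] yaw -172.76 -> -172.14 t 47.1
[211.31823899 266.15974843] (array([443.7, 180.9]), array([30.1, 30.9]), 46.3, array([443.9, 180.8]))
[209.42884615 240.68076923] (array([507.7, 187.5]), array([42.9, 42.4]), 2.2, array([507.4, 187.7]))
[206.3008027  211.69497254] (array([580.6, 197.6]), array([57.1, 57.9]), 2.3, array([581.2, 198.1]))
[203.58316361 183.93957909] (array([653.4, 206.7]), array([63.6, 35.6]), 2.3, array([653.5, 207.7]))
[200.76210235 160.59474412] (array([715.8, 218. ]), array([29.6, 33.8]), 0.5, array([715.5, 217.3]))
```

View pics/s11.png

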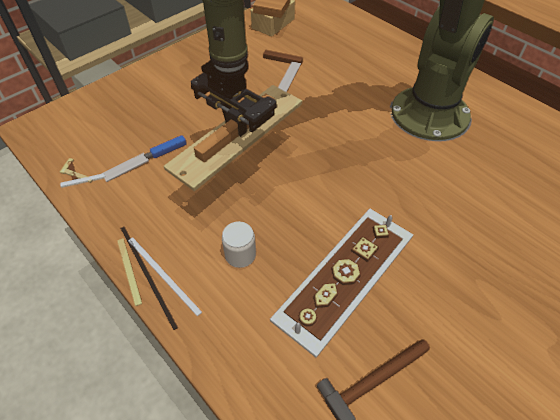

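All three tiles lie on their crosses: square (365,248), octagon (346,271), spindle (326,294). The caul hangs level in the gripper, and the tin is at (239,245). The top view agrees to about 1 mm. Carry the caul over.

arm_command(
  increments=[
    [-0.2,1,-0.5,0,0,0,-0.5],
    [-0.4,2.2,-0.5,0,0,0,-0.5],
    [-0.6,3.2,-0.5,0,0,0,-0.5],
    [-0.6,3.5,0,0,0,0,-0.5],
    [-0.7,3.5,0,0,0,0,-0.5],
    [-0.7,3.5,0,0,0,0,-0.5],
    [-0.7,3.5,0,0,0,0,-0.5],
    [-0.7,3.5,0,0,0,0,-0.5],
    [-0.7,3.5,0,0,0,0,-0.5],
    [-0.6,3.5,0,0,0,0,-0.5],
    [-0.5,3,0,0,0,0,-0.5],
    [-0.3,2,0,0,0,0,-0.5],
  ],
)

```text
time_s: 48.4
eef_pos: [579.1, 181.8, 145.1]
orientation: [179.9, -0.0, -172.5]
ft_force: [-0.2, 1.3, -3.7]
finger_gap: 29.6
finger_force: 40.0
```

arm_command(
  increments=[
    [-0.2,1.2,0,0,0,-0.01,-0.5],
    [0,0.4,0,0,0,0,-0.5],
    [0,0,0,0,0,0,-0.5],
    [0,0,0,0,0,0,-0.5],
    [0,0,0,0,0,0,-0.5],
  ],
)

```text
time_s: 48.9
eef_pos: [580.4, 191.5, 145.4]
orientation: [-180.0, 0.0, -172.3]
ft_force: [-0.6, -0.3, -3.2]
finger_gap: 30.0
finger_force: 40.0
```

Run:
```python
from h import *
go(579.9,198.4,48,187.8)
```

```text
shift cm [-0.04  0.7   9.74] turn rad [-0.001  0.    -0.002] pose [580.4 191.5 145.4] yaw -172.33 -> -172.2 t 48.9
```

arm_command(
  increments=[
    [0,0.4,1,0,0,-0.002,-0.5],
    [0,0.3,2,0,0,0,-0.5],
    [0,0,2.5,0,0,0,-0.5],
    [0,0,2.2,0,0,0,-0.5],
    [0,0,1.2,0,0,0,-0.5],
    [0,0,0.6,0,0,0,-0.5],
    [0,0,0,0,0,0,-0.5],
    [0,0,0,0,0,0,-0.5],
    [0,0,0,0,0,0,-0.5],
  ],
)

```text
time_s: 49.8
eef_pos: [580.2, 200.7, 51.6]
orientation: [180.0, 0.1, -172.1]
ft_force: [-0.3, -0.4, -3.6]
finger_gap: 29.9
finger_force: 40.0
```

Run:
```python
from h import *
go(579.9,198.4,48,187.8)
p,R=pose()
f=robot.grab_frame("wrist");T=robot.grab_frame("top");S=robot.grab_frame("scene")
zt=p[2]+11.4+12
u=np.array([np.cos(np.radians(7.8)),np.sin(np.radians(7.8)),0])
for n,g in(("w",f),("top",T),("scene",S)):
    for s in(-170,170):
        print(n,s,"hole exp",proj(g,np.array([p[0],p[1],zt])+s*u).round(1),"pin top",proj(g,np.array([579.9,198.4,50])+s*u).round(1),"pin base",proj(g,np.array([579.9,198.4,12])+s*u).round(1))
def crop(g,c,s,k): 
    x,y=int(max(c[0]-s,0)),int(max(c[1]-s,0));return cv2.resize(g["color"][y:y+2*s,x:x+2*s],(k,k),interpolation=cv2.INTER_CUBIC)
hp=[np.array([p[0],p[1],zt])+s*u for s in(-170,170)]
a=[crop(f,proj(f,hp[0]),40,260),crop(T,proj(T,hp[0]),18,260),crop(T,proj(T,hp[1]),18,260)];b=[crop(S,proj(S,hp[0]),18,260),crop(S,proj(S,hp[1]),18,260),np.zeros((260,260,3),np.uint8)]
cv2.imwrite("pics/c12.png",np.vstack([np.hstack(a),np.hstack(b)]))
```

```text
shift cm [ 0.06 -0.22  0.36] turn rad [0.001 0.002 0.002] pose [580.2 200.7  51.6] yaw -172.08 -> -172.2 t 49.8
w -170 hole exp [ 279.8 -181.8] pin top [ 274.5 -139.6] pin base [275.1 -93.3]
w 170 hole exp [278.5 520.1] pin top [275.1 478.8] pin base [275.5 430.4]
top -170 hole exp [209.5 278. ] pin top [211.9 278.8] pin base [213.9 279.8]
top 170 hole exp [195.7 142.2] pin top [198.3 145.6] pin base [200.6 150.4]
scene -170 hole exp [392.4 209.3] pin top [389.5 215.3] pin base [386.3 224.8]
scene 170 hole exp [298.3 318.9] pin top [297.1 323.2] pin base [296.5 330.8]
```

View pics/c12.png

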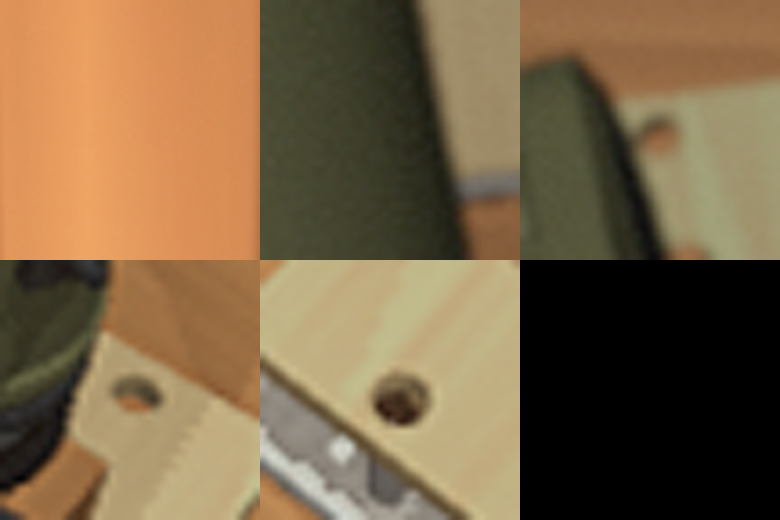

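Holes in the crops: scene view near hole at pixel (393.0, 209.7), far hole at (299.7, 319.0); top view far hole at (196.1, 142.4). All are within about 1.4 px of where they were expected. Now to turn that into a correction.

Run:
```python
from h import *
T=pickle.load(open("top0.pkl","rb"));S=pickle.load(open("scene0.pkl","rb"))
X,e=tri([(T,(196.1,142.4)),(S,(299.7,319.0))]);print("far hole tri",X.round(1),round(e,2))
a=onplane(S,(299.7,319.0),75);b=onplane(S,(393,209.7),75);c=onplane(T,(196.1,142.4),75)
d=a-b;print("far",a.round(1),c.round(1),"near",b.round(1),np.linalg.norm(d),np.degrees(np.arctan2(d[1],d[0])),"mid",((a+b)/2).round(1))
u=np.array([np.cos(np.radians(7.8)),np.sin(np.radians(7.8)),0])
print("want far",np.array([579.9,198.4,0])+170*u,"near",np.array([579.9,198.4,0])-170*u)
# same cameras: rosette/diamond midpoint
t=[onplane(T,p,28) for p in((211.3,266.1),(200.9,160.5))];s=[onplane(S,p,28) for p in((380.7,229.8),(307.4,315.8))]
for q in(t,s): print("ros/dia mid",((q[0]+q[1])/2).round(1),np.linalg.norm(q[1]-q[0]))
go(579.9,198.4,48,187.8)
```

```text
far hole tri [747.4 224.2  74.2] 0.83
far [746.8 225.7  75. ] [748.  222.7  75. ] near [411.5 179.2  75. ] 338.4943690178288 7.90048441374395 mid [579.1 202.5  75. ]
want far [748.32713288 221.47164731   0.        ] near [411.47286712 175.32835269   0.        ]
ros/dia mid [579.9 198.9  28. ] 274.11446846626336
ros/dia mid [578.9 199.2  28. ] 274.66116508297506
shift cm [ 0.01 -0.22  0.31] turn rad [0.001 0.001 0.002] pose [579.7 200.5  51.1] yaw -172.08 -> -172.2 t 49.95
```

arm_command(
  increments=[
    [0,-0.22,0.2,0,0,0.001,-0.5],
    [0,0,0.3,0,0,0,-0.5],
    [0,0,0,0,0,0,-0.5],
    [0,0,0,0,0,0,-0.5],
  ],
)

```text
time_s: 50.35
eef_pos: [579.2, 198.1, 45.0]
orientation: [-180.0, -0.0, -172.1]
ft_force: [-0.1, 0.4, -3.1]
finger_gap: 29.4
finger_force: 40.0
```

arm_command(
  increments=[
    [0,0,0.3,0,0,0,-0.5],
    [0,0,0.3,0,0,0,-0.5],
    [0,0,0.2,0,0,0,-0.5],
    [0,0,0,0,0,0,-0.5],
    [0,0,0,0,0,0,-0.5],
  ],
)

```text
time_s: 50.85
eef_pos: [579.4, 198.1, 37.2]
orientation: [180.0, -0.0, -172.1]
ft_force: [-0.6, 0.1, -3.4]
finger_gap: 29.6
finger_force: 40.0
```

arm_command(
  increments=[
    [0,0,0.2,0,0,0,-0.5],
    [0,0,0.2,0,0,0,-0.5],
    [0,0,0,0,0,0,-0.5],
  ],
)

```text
time_s: 51.15
eef_pos: [579.1, 198.0, 32.9]
orientation: [-180.0, -0.0, -172.1]
ft_force: [-0.2, 0.3, -4.6]
finger_gap: 29.8
finger_force: 40.0
```

arm_command(
  increments=[
    [0,0,0.2,0,0,0,-0.5],
    [0,0,0.2,0,0,0,-0.5],
    [0,0,0,0,0,0,-0.5],
  ],
)

```text
time_s: 51.45
eef_pos: [579.2, 198.1, 28.9]
orientation: [180.0, -0.0, -172.1]
ft_force: [-0.1, -0.3, -3.6]
finger_gap: 30.0
finger_force: 40.0
```

arm_command(
  increments=[
    [0,0,0.2,0,0,0,-0.5],
    [0,0,0.2,0,0,0,-0.5],
    [0,0,0,0,0,0,-0.5],
  ],
)

```text
time_s: 51.75
eef_pos: [579.3, 198.3, 25.0]
orientation: [180.0, -0.0, -172.1]
ft_force: [-0.1, 0.1, -3.5]
finger_gap: 30.0
finger_force: 40.0
```

arm_command(
  increments=[
    [0,0,0.2,0,0,0,-0.5],
    [0,0,0.2,0,0,0,-0.5],
    [0,0,0.1,0,0,0,-0.5],
    [0,0,0,0,0,0,-0.5],
  ],
)

```text
time_s: 52.15
eef_pos: [579.4, 198.2, 20.1]
orientation: [180.0, -0.0, -172.1]
ft_force: [0.6, 0.7, -2.8]
finger_gap: 29.7
finger_force: 40.0
```

arm_command(
  increments=[
    [0,0,0.15,0,0,0,-0.5],
    [0,0,0.1,0,0,0,-0.5],
    [0,0,0,0,0,0,-0.5],
  ],
)

```text
time_s: 52.45
eef_pos: [579.4, 198.2, 17.7]
orientation: [180.0, 0.0, -172.1]
ft_force: [0.5, 0.8, -3.4]
finger_gap: 29.6
finger_force: 40.0
```

arm_command(
  increments=[
    [0,0,0.1,0,0,0,-0.5],
    [0,0,0,0,0,0,-0.5],
  ],
)

```text
time_s: 52.65
eef_pos: [579.4, 198.2, 16.7]
orientation: [180.0, 0.0, -172.1]
ft_force: [0.3, 1.7, -4.1]
finger_gap: 29.6
finger_force: 40.0
```

arm_command(
  increments=[
    [0,0,0.06,0,0,0,-0.5],
    [0,0,0,0,0,0,-0.5],
  ],
)

```text
time_s: 52.85
eef_pos: [579.5, 198.2, 16.5]
orientation: [180.0, 0.0, -172.1]
ft_force: [-1.4, 0.8, -0.5]
finger_gap: 29.4
finger_force: 40.0
```

Contact comes right at the expected 16.5. Release gently, lift clear and check.

arm_command(
  increments=[
    [0,0,0.05,0,0,0,-0.5],
    [0,0,0,0,0,0,-0.2],
    [0,0,0,0,0,0,0.1],
    [0,0,0,0,0,0,0.3],
    [0,0,0,0,0,0,0.5],
    [0,0,0,0,0,0,0.5],
    [0,0,-1,0,0,0,0.5],
    [0,0,-3,0,0,0,0.8],
    [0,0,-4,0,0,0,1],
    [0,0,-4,0,0,0,1],
    [0,0,-4,0,0,0,1],
    [0,0,-2,0,0,0,1],
  ],
)

```text
time_s: 54.05
eef_pos: [581.2, 198.5, 201.0]
orientation: [179.9, 0.4, -172.1]
ft_force: [0.1, -0.2, -0.7]
finger_gap: 86.5
finger_force: 0.0
```

arm_command(
  increments=[
    [0,-2,0,0,0,0,1],
    [0,-4,0,0,0,0,1],
    [0,-4,0,0,0,0,1],
    [0,-4,0,0,0,0,1],
    [0,-4,0,0,0,0,1],
    [0,-4,0,0,0,0,1],
    [0,-2,0,0,0,0,1],
    [0,0,0,0,0,0,1],
  ],
)

```text
time_s: 54.85
eef_pos: [612.2, -45.0, 196.7]
orientation: [-179.9, 0.1, -172.6]
ft_force: [-0.3, 0.2, 0.0]
finger_gap: 87.0
finger_force: 0.0
```

Run:
```python
from h import *
T=robot.grab_frame("top");S=robot.grab_frame("scene")
for g,n in((T,"top"),(S,"scene")):
    q,ho=caul(g);print(n,q.tolist())
    if len(q)==4:
        Q=np.array([onplane(g,p,40)[:2] for p in q],np.float32);print(Q.mean(0),cv2.minAreaRect(Q))
a=cv2.resize(T["color"][130:300,160:260],(300,510),interpolation=cv2.INTER_CUBIC);b=cv2.resize(S["color"][190:360,260:425],(495,510),interpolation=cv2.INTER_CUBIC)
cv2.imwrite("pics/c13.png",np.hstack([a,b]))
```

```text
top [[295.0, 76.0], [352.0, 83.0], [367.0, 98.0], [322.0, 380.0], [260.0, 372.0]]
scene [[410.0, 224.0], [312.0, 347.0], [275.0, 317.0], [374.0, 204.0]]
[580.08887 199.31712] ((579.9005126953125, 199.0108642578125), (371.9981384277344, 94.48596954345703), 8.183459281921387)
```

View pics/c13.png

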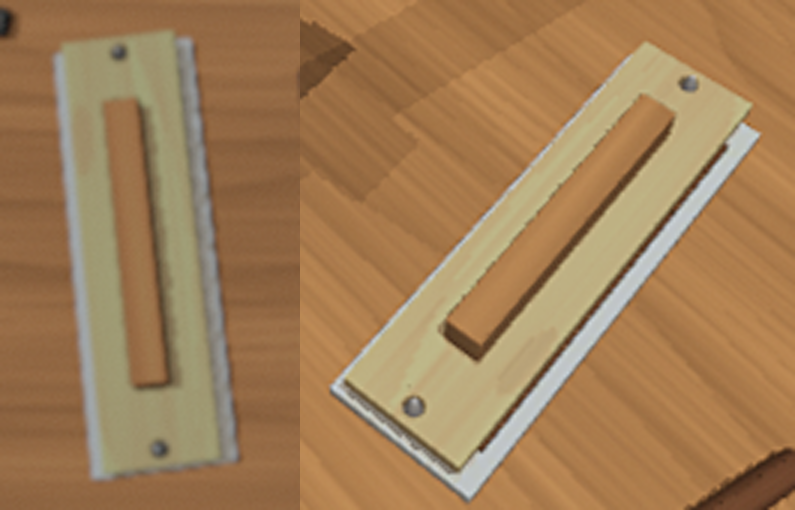

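The caul lies level on the board with both pins out through its holes, at crop pixels (118,52)/(158,448) in the top view and (688,83)/(413,405) in the scene view. The robot is clear, so I'm handing in.

```bash
python3 -c "
from workcell import robot
print(robot.sign_off())"
```

```text
the job is handed in; nothing more can be done
None
```

I placed the three tiles on their crosses and lowered the caul over both pins until it met the tiles at the expected seated height; the job was handed in at about 55 s, and sign-off returned no verdict.

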